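Change the cutter in the carving handle

TASK

Change the cutter in the carving handle from the flat to the gouge (the one with the round flange). First put the flat cutter away in the free place of the three-place rack, fully home, and take the handle off it by pressing home, turning and lifting; then feel the handle's slot onto the gouge's cross-bar, lock it, draw the gouge out of the rack, and stand the finished tool upright and fully home in the single stand it came from. Leave the vee cutter (diamond flange) undisturbed in its place.

Things in the scene. Friction and masses are not known exactly. Their poses are not given: they have to be found in the camera images.
- handle: Carving handle, 138 mm long, 0.2 kg: dark wood grip on a brass ferrule 43 mm across, 52 mm high. Origin: middle of the ferrule's lower face; z up its length. Starts upright, locked on the flat cutter in the single stand. Locked means: origin 12 mm above the cutter's origin, cross-bar in the notch along handle x.
- handle_grip (a point): Where to hold the grip, 108 mm above the handle's origin (its rounded top is 30 mm higher), handle's axes. From 75 to 126 mm up, the grip is a rounded bar 30 mm thick along the handle's y, 38 mm wide along its x: take it across the 30 mm flats.
- handle_slot (a point): Middle of the ferrule's 6 mm thick end plate, lower face (the handle's origin and axes): a 15 mm opening with a through slot along the handle's y, 9 mm wide, 35 mm long, for the cutter's cross-bar. 25 to 35 mm up is a 14 mm pilot bore for the tang; above it a spring plunger pushes the tang out (3 N at first touch, 4 N locked, 7 N pressed home).
- handle_notch (a point): Floor of the locking notch inside the ferrule, 6 mm up, 4.5 mm deep, 9 mm wide, along handle x. To lock: cross-bar through slot, press ferrule firmly home on the flange, quarter turn clockwise seen from above, let it rise 6 mm into the notch. To release: press 6 mm down, firmly home, quarter turn anticlockwise, lift off. Fixed stops end the quarter turn; 6 degrees play each end.
- flat_cutter: Steel cutter, SQUARE flange (34 mm), flat blade, 110 mm long, 0.14 kg; starts in the stand under the handle. Origin: centre of the underside of its 6 mm flange, z up the tang. Tang: 12 mm round, chamfered top 48 mm above the origin. Below: shank 20 mm square (sides along x, y) to 26 mm down, taper to 11 mm at 38 mm down, blade 16 mm wide to 62 mm down.
- flat_bar (a point): Centre of the flat cutter's cross-bar, 21 mm above its origin: a round bar 6 mm thick, 30 mm long, through the tang along the cutter's x.
- gouge_cutter: Steel cutter with a ROUND flange (38 mm across) and a hollow gouge blade, in one of the rack's places. Origin, axes, tang, shank, lengths, weight as the flat cutter's. But its tang and cross-bar (centre 21 mm up) are clamped in the flange at an angle to suit the hand: the bar lies anywhere within 40 degrees of the cutter's x; its pose does not tell: look, or feel with the slot.
- vee_cutter: Steel cutter with a DIAMOND flange (28 mm square set at 45 degrees) and a V blade, in another of the rack's places; leave it alone. Its cross-bar too may lie at any angle within 40 degrees of its x. Tang top 128 mm above the table.
- rack: Fixed wooden rack, foot 84 x 236 mm, 80 mm high, open front and back; 16 mm top board with three holes 22 mm square, 68 mm apart along the rack's y, sides along its x and y. Origin: centre of its underside; x points away from the robot. Mouths 80 mm up, foot board 68 mm below them. Its cutters' x axes lie along rack x within 2 degrees.
- free_mouth (a point): Centre of the mouth of the rack's one empty hole, on the top face, 80 mm above the table; rack's axes. Any of the three holes may be the empty one. A cutter fits any hole at any quarter turn, 1 mm play each side, and is home when its flange lies on the board.
- stand: Fixed single wooden stand, foot 92 mm square, 80 mm high, built like the rack, one 22 mm square hole in its 58 mm top board, sides along the stand's x and y. Origin: centre of its underside. The flat cutter starts in it with its cross-bar along the stand's x.
- stand_mouth (a point): Centre of the mouth of the stand's hole, on the top face, 80 mm above the table; stand's axes.

How it is judged:
On the way, in this order (a step that is already met when the one before it is completed fails the run):
1. the flat cutter stands home in the rack's free place and the handle is off it (z of flat_cutter in the frame of rack between 0.077 and 0.083 m and horizontal distance between flat_cutter and free_mouth below 0.005 m and angle between flat_cutter's own z axis and vertical below 0.06 rad and distance between handle and flat_cutter above 0.055 m), for 0.2 s.
2. the gouge cutter, locked in the handle, is drawn up out of the rack (z of gouge_cutter in the frame of handle between -0.0145 and -0.0095 m and angle between the z axis of handle and the z axis of gouge_cutter, either way round below 0.12 rad and z of gouge_cutter in the frame of rack above 0.12 m), for 0.2 s.
At the end, for the whole second after the job is handed in: The gouge, locked in the handle (origins 12 mm apart +-2.5 mm, in line within 7 deg), stands upright in the stand, and the flat cutter in the place that was free: flange down within 3 mm, centred within 5 mm, tilt under 3.4 deg; vee cutter moved under 10 mm; all at rest (z of gouge_cutter in the frame of handle between -0.0145 and -0.0095 m and angle between the z axis of handle and the z axis of gouge_cutter, either way round below 0.12 rad and z of gouge_cutter in the frame of stand between 0.077 and 0.083 m and horizontal distance between gouge_cutter and stand_mouth below 0.005 m and angle between each of gouge_cutter, flat_cutter's own z axis and vertical below 0.06 rad and z of flat_cutter in the frame of rack between 0.077 and 0.083 m and horizontal distance between flat_cutter and free_mouth below 0.005 m and linear speed of each of handle, flat_cutter, gouge_cutter below 0.02 m/s and distance of vee_cutter from where it was at the start of the episode below 0.01 m); the robot touches nothing.
It fails at once if the vee cutter is disturbed (moved more than 15 mm) (distance of vee_cutter from where it was at the start of the episode above 0.015 m).
It also fails if it takes over 72 s, if anything falls off the work surface, if the arm or the gripper's body presses on something with over 40 N, if the wrist force passes 120 N, or if a joint passes its speed limit or range.

ROBOT

A 6-joint arm with a two-finger parallel gripper is mounted at the origin on a cart in front of the work surface, level with it; the furniture and walls round the work are solid. World frame = base frame: x ahead of the robot, y to its left, z up, the work surface at z = 0. Lengths are in m, angles in rad, forces in N, time in s.
With the tool pointing down it reaches from about 0.325 to 0.775 m from the base axis. Payload 5.5 kg.
Tool frame: the origin (TCP) lies at the very end of the fingers, on their centre line; the grasp point (between the pads) lies 19 mm behind it; z points along the fingers, y is the line along which they close (so a half turn about z gives the same grasp; the last joint's range is limited). The gripper opens to 85 mm and grips with 20 to 120 N. Pads are 22 mm wide; open, the fingers measure 114 mm over their backs; the gripper's body (76 mm by 85 mm) begins 54 mm behind the grasp point. The pads swing forward as they close: fully open they stand 13 mm farther back than shut.
Start: joints at [1.25, 0.091, 1.231, -0, 1.82, -0.057], TCP at [0.156, 0.579, 0.211] pointing down, gripper open.
Joint ranges: [-2.87, 2.87], [-0.86, 2.18], [0.17, 2.46], [-1.51, 4.65], [0.06, 2.69], [-2.65, 2.65]. Speed limits (rad/s): [2.57, 2.57, 3.01, 3.14, 3.14, 3.14].

INTERFACE

Orientations are given as a unit quaternion [x, y, z, w].
In Python, from station import readout, grab_frame, calibration, robot, spotter gives the robot as it stands. The module is installed in compiled form; this text tells all that it offers.
- The arm moves only by the tool drive_tool, never from a script. Its argument "moves" is one flat list of numbers, 6 for each row, row after row: the shift along the tool's x, y, z in m, then the turn, a rotation vector about the tool's x, y, z in degrees. A call has 1 to 8 rows; each row is the pose to reach, as a shift and turn from the pose commanded when the call began, along the tool's axes at that moment; what a row does not reach only later rows make up. A row lasts 1/12 s, in which the tool goes at most 41.7 mm and 7.16 degrees, less where a joint would pass 70% of its speed; a pose out of reach is approached as far as the arm can. A call with a gripper value outside its range is refused whole. "jaw" is the closure, from 0 (fully open) to 1 (shut), set as the call begins (left out, the last holds). The fingers move at their own pace and stop on an object; "grip_force" is the grip in N (left out, the last holds). Time passes only in rows, so rows that repeat a pose let the fingers close. It gives the time, the measured TCP pose, the force, the opening and the grip force at its end, in the units of the state.
- readout.read_state(): the state, without advancing time (a new reading comes with each control period).
- grab_frame(name): name is "scene" or "top" or "wrist"; returns (picture, depth): 384x512x3 uint8, blue, green, red; 384x512 float32, m along the optical axis (not along the pixel's ray), 0 where there is no reading.
- calibration(name): a dict with "mtx" (3x3 intrinsics, pixels), "xyz" and "attitude" of the camera in the world. Camera axes: x right, y down, z forward; pixel columns grow to the right and rows downward; lengths in m; the calibration is good to about 2 mm. A picture is of the moment at which its call begins: read the wrist's pose just before it. calibration takes no time and is no camera call; for the wrist camera it gives the pose at the moment of the call.
- robot.finish_job(): hands the job in; it is judged then, once.
Trained networks look in the newest picture that a camera, given by its name, has taken for a name from the list of things; names that differ only in an ending like _2 or _b are one class to them, and where a whole thing is asked for, a point or a joint stands for the part that bears it (a point fixed in the world has none). Each returns a list of dicts, best first, with "score" (0 to 1); they miss things now and then, are a little off and sometimes report something else, mostly with a low value. They report only what shows in the picture. A call takes as long as a camera call.
- spotter.cut_out(label, camera): "region" (384x512 bool, what is visible of it) and "box" ([centre column, centre row, width, height] in pixels, round what is visible of it).
- spotter.place_of(label, camera): "centre" ([column, row] in pixels: a listed point, or the origin of a listed thing).
The state is a dict: "time_s": time; "q": joint angles; "dq": joint speeds; "effort": joint torques, N m; "position": TCP position; "orientation": TCP orientation; "wrist_force": force on the tool from outside, world axes, zero at the start; "wrist_torque": the same for the moment, N m; "opening": opening from 0.0 (shut) to 1.0 (fully open); "grasp_force": force on a finger pad.
Only numpy, scipy, OpenCV 4.12 (cv2) and the standard library are available. Lean on these libraries where they do the work, as an engineer would, in place of code of your own. Each camera call takes 0.05 s, during which the arm holds its last target. There are 200 camera calls.

## Working session

There is one attempt and no reset: what is moved stays moved. The work goes in short steps, Python scripts to look and compute and a tool call to move; the robot and the scene stay as the last step left them, time stands still between calls to the robot, and variables do not carry over. Pictures are saved under pics/ and viewed, at most 13 in all, crops included, and the job is handed in when it is done.

Besides the shell and the picture viewer there is one more tool, called after "Request:" by a JSON object that holds its "op" and its "data", one argument or row to a line. drive_tool: Moves the arm, as the interface text tells. Its arguments: {"type":"object","properties":{"moves":{"type":"array"},"jaw":{"type":"number"},"grip_force":{"type":"number"}},"required":["moves"]}

```bash
mkdir -p pics; ls; cat > h.py <<'E'
import numpy as np, cv2
from scipy.spatial.transform import Rotation as R
from station import readout, grab_frame, calibration, robot, spotter
def cam(n):
    c=calibration(n); K=np.array(c["mtx"]); p=np.array(c["xyz"]); a=np.array(c["attitude"])
    Rm=R.from_quat(a).as_matrix() if a.size==4 else a.reshape(3,3)
    return K,p,Rm
def ray(n,uv,z,c=None):
    "intersect pixel ray with plane z"
    K,p,Rm=c or cam(n); d=Rm@np.linalg.inv(K)@np.array([uv[0],uv[1],1.]); return p+d*(z-p[2])/d[2]
def cloud(n,D,c=None):
    K,p,Rm=c or cam(n); v,u=np.mgrid[:384,:512]
    P=np.stack([(u-K[0,2])/K[0,0]*D,(v-K[1,2])/K[1,1]*D,D],-1)@Rm.T+p
    P[D==0]=np.nan; return P
def st():
    s=readout.read_state(); print("t",s["time_s"],"pos",np.round(s["position"],4),"q",np.round(s["q"],3)); print("R",np.round(R.from_quat(s["orientation"]).as_matrix(),3).tolist(),"F",np.round(s["wrist_force"],1),"T",np.round(s["wrist_torque"],2),"op",s["opening"],s["grasp_force"]); return s
E
python3 - <<'E'
from h import *
s=st()
ims=[]
for n in ["scene","top"]:
    c=cam(n); print(n,c[1].round(3),c[2].round(2).tolist(),c[0].round(0).tolist())
    im,D=grab_frame(n); ims.append(im); np.savez(f"{n}.npz",im=im,D=D)
    for l,z in [("handle_grip",None),("handle",None),("free_mouth",.08),("stand_mouth",.08),("gouge_cutter",.08),("vee_cutter",.08),("rack",0),("stand",0)]:
        r=spotter.place_of(l,n)[:2]
        print(l,[(round(q["score"],2),np.round(q["centre"],1).tolist(),ray(n,q["centre"],z if z is not None else .1,c).round(4).tolist()) for q in r])
cv2.imwrite("pics/a.png",cv2.resize(np.vstack(ims),(768//1,1152))[:, :] if 0 else np.hstack([cv2.resize(i,(400,300)) for i in ims]))
cv2.imwrite("pics/top.png",cv2.resize(ims[1],(800,600)))
E
```

```text
pics
t 0.0 pos [0.1563 0.5789 0.2094] q [ 1.25   0.092  1.232  0.     1.82  -0.057]
R [[-0.965, 0.261, -0.001], [0.261, 0.965, -0.002], [0.0, -0.002, -1.0]] F [-0.4  0.8  0.2] T [ 0.03 -0.02  0.06] op 0.9968299683535884 0.0
scene [-0.117  0.444  0.484] [[-0.55, -0.33, 0.77], [-0.84, 0.21, -0.5], [0.0, -0.92, -0.39]] [[425.0, 0.0, 255.0], [0.0, 425.0, 191.0], [0.0, 0.0, 1.0]]
handle_grip [(0.6, [209.3, 186.8], [0.7147, 0.0286, 0.1])]
handle [(0.71, [212.5, 235.8], [0.5017, 0.1329, 0.1])]
free_mouth [(0.6, [312.6, 218.7], [0.4841, -0.0935, 0.08])]
stand_mouth [(0.81, [212.4, 238.3], [0.5254, 0.1215, 0.08]), (0.24, [337.2, 182.2], [0.6074, -0.2793, 0.08])]
gouge_cutter [(0.7, [336.2, 182.4], [0.6078, -0.2763, 0.08])]
vee_cutter [(0.78, [318.3, 188.5], [0.6022, -0.2118, 0.08])]
rack [(0.76, [314.9, 218.8], [0.5996, -0.2045, 0.0])]
stand [(0.71, [317.4, 189.3], [0.7416, -0.3354, 0.0]), (0.7, [214.5, 277.2], [0.5135, 0.1267, 0.0])]
top [ 0.421 -0.017  0.986] [[-0.03, -0.98, 0.17], [-1.0, 0.03, 0.01], [-0.02, -0.17, -0.98]] [[418.0, 0.0, 262.0], [0.0, 418.0, 192.0], [0.0, 0.0, 1.0]]
handle_grip [(0.62, [192.4, 219.9], [0.5203, 0.1463, 0.1])]
handle [(0.86, [197.6, 224.5], [0.5102, 0.1352, 0.1])]
free_mouth []
stand_mouth [(0.6, [203.2, 226.6], [0.5072, 0.1264, 0.08])]
gouge_cutter [(0.64, [385.6, 178.0], [0.602, -0.2765, 0.08])]
vee_cutter [(0.74, [352.4, 182.0], [0.5954, -0.2031, 0.08])]
rack [(0.89, [348.0, 189.1], [0.594, -0.2079, 0.0])]
stand [(0.81, [206.1, 230.4], [0.5057, 0.1323, 0.0])]
```

View pics/top.png

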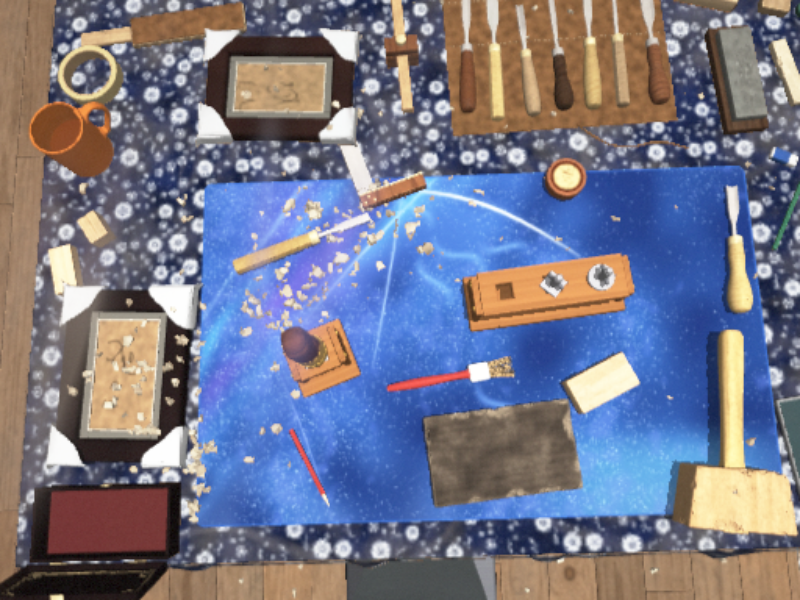

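View pics/a.png

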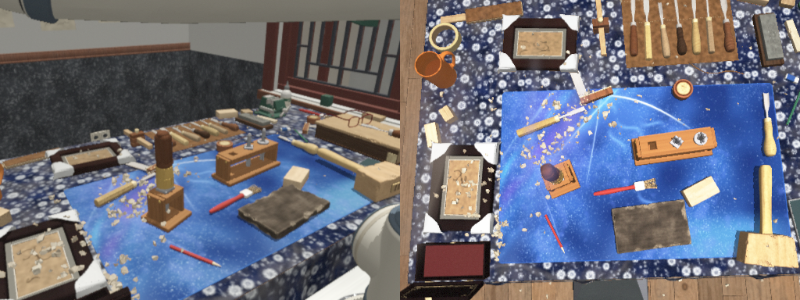

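```bash
cat >> h.py <<'E'
def rect(P,m):
    q=P[m][:,:2]; r=cv2.minAreaRect((q*1000).astype(np.float32)); return np.array(r[0])/1000,np.array(r[1]),r[2]
E
python3 - <<'E'
from h import *
d=np.load("top.npz"); c=cam("top"); P=cloud("top",d["D"],c); z=P[...,2]
for n,x0,x1,y0,y1 in [("rack",.5,.68,-.36,-.05),("stand",.43,.58,.05,.21)]:
    roi=(P[...,0]>x0)&(P[...,0]<x1)&(P[...,1]>y0)&(P[...,1]<y1)
    m=roi&(abs(z-.08)<.006); mm=cv2.morphologyEx(m.astype(np.uint8),cv2.MORPH_OPEN,np.ones((2,2)))>0
    print(n,m.sum(),np.median(z[mm]),rect(P,mm))
    m=roi&(z>.1); print("high",m.sum(),[ (round(h,3),P[roi&(abs(z-h)<.006)][:,:2].mean(0).round(4)) for h in (.1,.115,.13,.15,.2,.22)])
    m=roi&(z>.012)&(z<.025);print(rect(P,m),m.sum())
print("hole",ray("top",[323.2,185.6],.08,c))
print("table",np.nanmedian(z[280:300,300:320]))
E
```

```text
rack 2433 nan (array([ 0.60350574, -0.22008151]), array([ 58.96638489, 253.48226929]), 9.41036605834961)
high 134 [(0.1, array([ 0.5997, -0.2367])), (0.115, array([ 0.5985, -0.2456])), (0.13, array([ 0.5995, -0.2388])), (0.15, array([nan, nan])), (0.2, array([nan, nan])), (0.22, array([nan, nan]))]
(array([ 0.54927789, -0.19424124]), array([244.91252136, 113.15451813]), 78.46499633789062) 660
stand 494 nan (array([nan, nan]), array([0., 0.]), 0.0)
high 549 [(0.1, array([0.5022, 0.1159])), (0.115, array([0.5026, 0.1208])), (0.13, array([0.5021, 0.1193])), (0.15, array([0.5054, 0.1182])), (0.2, array([0.5007, 0.1218])), (0.22, array([0.507 , 0.1279]))]
(array([0.50550714, 0.14267047]), array([ 91.31905365, 114.19186401]), 21.00176239013672) 427
hole [ 0.58947104 -0.13865714  0.08      ]
table 0.024489226130128605<stdin>:7: RuntimeWarning: Mean of empty slice.
  ret = um.true_divide(
```

```bash
cat >> h.py <<'E'
def to(pos,Rt=None,s=None):
    "tool shift and rotvec(deg) to reach world pos / rotation"
    s=s or readout.read_state(); A=R.from_quat(s["orientation"])
    d=A.inv().apply(np.array(pos)-s["position"]); r=(A.inv()*Rt).as_rotvec(degrees=True) if Rt is not None else np.zeros(3)
    print("shift",d.round(4),"rot",r.round(2)); return d,r
def down(yaw):
    "tool down with tool y at world angle yaw (deg)"
    y=np.array([np.cos(np.radians(yaw)),np.sin(np.radians(yaw)),0]); z=np.array([0,0,-1.]); return R.from_matrix(np.stack([np.cross(y,z),y,z],1))
E
python3 - <<'E'
from h import *
s=st(); K,p,Rm=cam("wrist"); A=R.from_quat(s["orientation"])
print("cam in tool",A.inv().apply(p-s["position"]).round(4),(A.inv().as_matrix()@Rm).round(3).tolist(),K.round(0).tolist())
to([.5,.12,.36])
E
```

```text
t 0.9 pos [0.1565 0.5792 0.2106] q [ 1.25   0.091  1.231 -0.     1.82  -0.057]
R [[-0.965, 0.261, 0.0], [0.261, 0.965, -0.0], [-0.0, 0.0, -1.0]] F [0.9 0.3 0.8] T [-0.05 -0.03  0.03] op 1.0025208743697183 0.0
cam in tool [ 0.0823 -0.0003 -0.1644] [[-0.0, -0.949, -0.315], [1.0, -0.001, 0.001], [-0.001, -0.315, 0.949]] [[324.0, 0.0, 256.0], [0.0, 324.0, 194.0], [0.0, 0.0, 1.0]]
shift [-0.4514 -0.3538 -0.1494] rot [0. 0. 0.]
```

Request:
{"op": "drive_tool", "data": {
  "moves": [0,0,-0.12,0,0,0,0,0,-0.12,0,0,0,0,0,-0.12,0,0,0,-0.59,-0.637,-0.12,0,0,0,-0.59,-0.637,-0.12,0,0,0,-0.59,-0.637,-0.12,0,0,0,-0.59,-0.637,-0.12,0,0,0,-0.59,-0.637,-0.12,0,0,0],
  "jaw": 0
}}

```text
time_s: 1.57
position: [0.2537, 0.3932, 0.3306]
orientation: [0.131, 0.991, 0.0, 0.0]
wrist_force: [0.4, -0.8, 0.2]
opening: 1.0
grasp_force: 0.0
```

```bash
python3 -c "
from h import *
st();to([.56,-.19,.33],down(80))"
```

```text
t 1.5667 pos [0.2537 0.3932 0.3306] q [ 0.925 -0.201  1.296 -0.     2.046 -0.383]
R [[-0.966, 0.26, 0.0], [0.26, 0.966, 0.0], [-0.0, 0.0, -1.0]] F [ 0.4 -0.8  0.2] T [-0.04 -0.05  0.03] op 1.0002899358280106 0.0
shift [-0.4475 -0.4834  0.0006] rot [ 0.01  0.02 -5.07]
```

Request:
{"op": "drive_tool", "data": {
  "moves": [-0.448,-0.483,0,0,0,-5,-0.448,-0.483,0,0,0,-5,-0.448,-0.483,0,0,0,-5,-0.448,-0.483,0,0,0,-5,-0.448,-0.483,0,0,0,-5,-0.448,-0.483,0,0,0,-5,-0.448,-0.483,0,0,0,-5,-0.448,-0.483,0,0,0,-5]
}}

```text
time_s: 2.23
position: [0.4087, 0.0977, 0.331]
orientation: [0.088, 0.996, 0.0, 0.001]
wrist_force: [1.1, 0.8, -0.0]
opening: 1.002
grasp_force: 0.0
```

```bash
python3 -c "
from h import *
st();to([.56,-.19,.33],down(80))"
```

```text
t 2.2333 pos [0.4087 0.0977 0.331 ] q [ 0.154 -0.324  1.396  0.     2.068 -1.241]
R [[-0.984, 0.176, 0.001], [0.176, 0.984, 0.0], [-0.001, 0.001, -1.0]] F [ 1.1  0.8 -0. ] T [ 0.01 -0.05  0.  ] op 1.001988372112952 0.0
shift [-0.1994 -0.2567  0.0011] rot [ 0.03  0.07 -0.11]
```

```bash
python3 -c "
from h import *
c=cam('wrist'); im,D=grab_frame('wrist'); np.savez('w1.npz',im=im,D=D,K=c[0],p=c[1],R=c[2]); cv2.imwrite('pics/w1.png',im)"
```

Request:
{"op": "drive_tool", "data": {
  "moves": [-0.2,-0.257,0,0,0,0,-0.2,-0.257,0,0,0,0,-0.2,-0.257,0,0,0,0,-0.2,-0.257,0,0,0,0,-0.2,-0.257,0,0,0,0,-0.2,-0.257,0,0,0,0,-0.2,-0.257,0,0,0,0,-0.2,-0.257,0,0,0,0]
}}

```text
time_s: 2.95
position: [0.5609, -0.1909, 0.3299]
orientation: [0.089, 0.996, -0.0, -0.0]
wrist_force: [1.0, 0.7, -0.7]
opening: 0.999
grasp_force: 0.0
```

```bash
python3 -c "
from h import *
s=st();c=cam('wrist'); im,D=grab_frame('wrist'); np.savez('w2.npz',im=im,D=D,K=c[0],p=c[1],R=c[2]); cv2.imwrite('pics/w2.png',np.vstack([cv2.resize(im[100:],(800,444))]))
for l,z in [('free_mouth',.08),('gouge_cutter',.08),('vee_cutter',.08),('rack',0)]:
    print(l,[(round(q['score'],2),np.round(q['centre'],1),ray(0,q['centre'],z,c).round(4)) for q in spotter.place_of(l,'wrist')[:2]])
"
```

```text
t 2.95 pos [ 0.5609 -0.1909  0.3299] q [-0.385  0.133  0.971 -0.     2.038 -1.778]
R [[-0.984, 0.177, -0.0], [0.177, 0.984, -0.0], [0.0, -0.0, -1.0]] F [ 1.   0.7 -0.7] T [0.03 0.01 0.06] op 0.9992325530619893 0.0
free_mouth []
gouge_cutter [(0.82, array([204.1, 192.2]), array([ 0.5998, -0.2691,  0.08  ]))]
vee_cutter [(0.98, array([250.8, 180.9]), array([ 0.5954, -0.2044,  0.08  ])), (0.45, array([248.6, 168.4]), array([ 0.5781, -0.2041,  0.08  ]))]
rack [(0.88, array([251.9, 167.3]), array([ 0.5962, -0.2041,  0.    ])), (0.43, array([252. , 183.1]), array([ 0.6216, -0.2086,  0.    ]))]
```

View pics/w2.png

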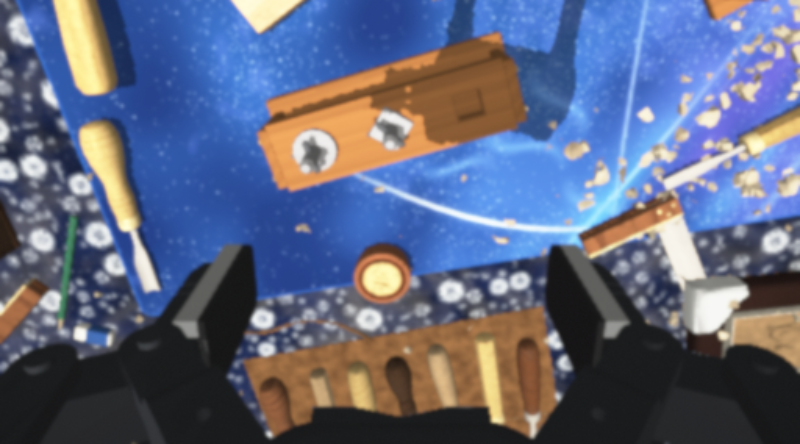

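View pics/w1.png

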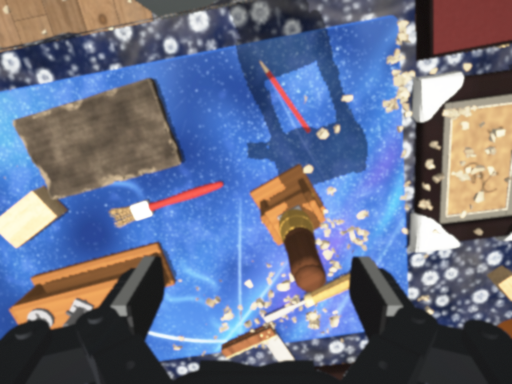

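```bash
python3 - <<'E'
from h import *
for f,x0,x1,y0,y1 in [("w2",.5,.68,-.36,-.05),("w1",.43,.58,.05,.21)]:
    d=np.load(f+".npz"); c=(d["K"],d["p"],d["R"]); P=cloud(0,d["D"],c); z=P[...,2]
    roi=(P[...,0]>x0)&(P[...,0]<x1)&(P[...,1]>y0)&(P[...,1]<y1)
    for h in np.arange(.07,.24,.01):
        m=roi&(abs(z-h)<.005); 
        if m.sum()>8: print(f,h.round(3),m.sum(),np.median(P[m],0).round(4),rect(P,m))
    zz=z[roi]; print(np.histogram(zz[~np.isnan(zz)],bins=np.arange(-.02,.25,.02)))
d=np.load("w2.npz"); c=(d["K"],d["p"],d["R"]); print("hole",ray(0,[298.9,165.9],.08,c), ray(0,[299.5,181],.08,c))
im=d["im"]; 
a=cv2.resize(im[150:215,150:360],None,fx=3.8,fy=3.8,interpolation=cv2.INTER_CUBIC)
b=cv2.resize(np.load("w1.npz")["im"][150:300,240:350],None,fx=2.3,fy=2.3,interpolation=cv2.INTER_CUBIC)
o=np.zeros((a.shape[0]+b.shape[0],800,3),np.uint8); o[:a.shape[0],:a.shape[1]]=a[:,:800]; o[a.shape[0]:,:b.shape[1]]=b
t=np.load("top.npz")["im"]; b=cv2.resize(t[155:215,290:410],None,fx=4,fy=4,interpolation=cv2.INTER_CUBIC); o[a.shape[0]:a.shape[0]+240,300:780]=b
cv2.imwrite("pics/crop.png",o); print(o.shape)
E
```

```text
w2 0.07 263 [ 0.5665 -0.1846  0.07  ] (array([ 0.58562048, -0.20567206]), array([ 42.91713333, 222.70393372]), 6.115533828735352)
w2 0.08 6310 [ 0.5911 -0.1893  0.081 ] (array([ 0.59535187, -0.2052984 ]), array([ 62.81261826, 228.31530762]), 6.0674238204956055)
w2 0.09 694 [ 0.5957 -0.2603  0.087 ] (array([ 0.5986275 , -0.23998224]), array([ 36.47669601, 107.45333862]), 6.046145915985107)
w2 0.1 123 [ 0.5952 -0.2148  0.1037] (array([ 0.59771417, -0.23635265]), array([28.83194733, 80.37783051]), 7.3008036613464355)
w2 0.11 75 [ 0.5968 -0.2672  0.1073] (array([ 0.59867847, -0.23770084]), array([24.06720924, 77.09755707]), 8.083231925964355)
w2 0.12 68 [ 0.5971 -0.2672  0.1218] (array([ 0.59864075, -0.23760088]), array([11.58984089, 76.9584198 ]), 6.127944469451904)
w2 0.13 122 [ 0.5983 -0.2094  0.1282] (array([ 0.59826208, -0.23866685]), array([11.1596241 , 78.55355835]), 5.919980049133301)
(array([ 1358, 13488,    52,    24,  1354,  5940,   205,   165,     0,
           0,     0,     0,     0]), array([-0.02,  0.  ,  0.02,  0.04,  0.06,  0.08,  0.1 ,  0.12,  0.14,
        0.16,  0.18,
[... 1720 characters left out ...]
1723]), 69.30941772460938)
w1 0.21 163 [0.4915 0.1291 0.2101] (array([0.49843991, 0.13286339]), array([35.6307373 , 19.67399597]), 80.39590454101562)
w1 0.22 393 [0.495  0.1303 0.2212] (array([0.50733078, 0.1314382 ]), array([36.01938629, 30.04245758]), 19.651954650878906)
w1 0.23 598 [0.5058 0.1317 0.2296] (array([0.50838632, 0.13201933]), array([27.54751015, 27.66099739]), 57.85476303100586)
(array([ 485, 5624,  202,   64,  696,  804,  195,  272,  259,  252,  271,
        392,  837]), array([-0.02,  0.  ,  0.02,  0.04,  0.06,  0.08,  0.1 ,  0.12,  0.14,
        0.16,  0.18,  0.2 ,  0.22,  0.24]))
hole [ 0.58647776 -0.13864015  0.08      ] [ 0.60700907 -0.14066091  0.08      ]
(592, 800, 3)
```

View pics/crop.png

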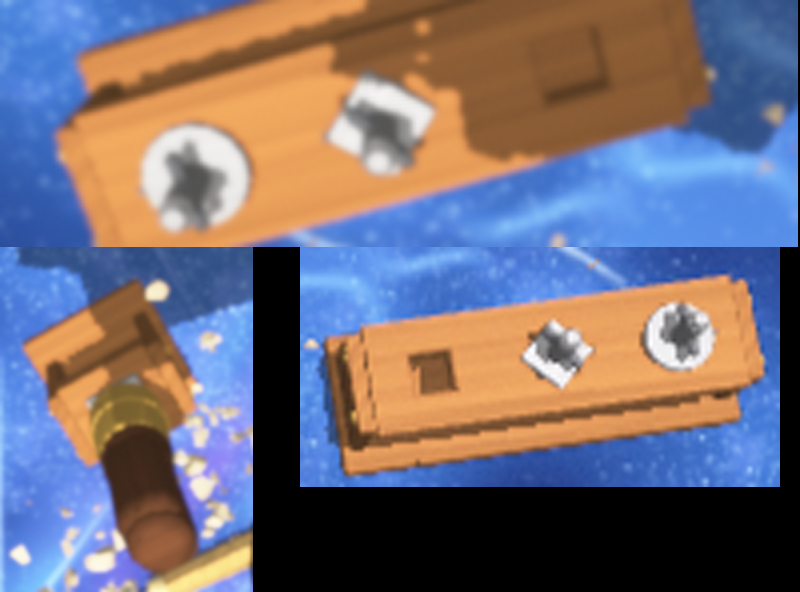

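```bash
python3 - <<'E'
from h import *
for f in ["w2","top"]:
    d=np.load(f+".npz"); c=(d["K"],d["p"],d["R"]) if f=="w2" else cam("top"); P=cloud(0,d["D"],c); z=P[...,2]
    for n,o in [("gouge",-.068),("vee",0)]:
        C=np.array([.5954,-.2053])+o*np.array([-.1057,.9944])
        q=P[...,:2]-C; a=np.radians(6.07); q=q@np.array([[np.cos(a),-np.sin(a)],[np.sin(a),np.cos(a)]])
        m=(np.hypot(*np.moveaxis(q,-1,0))<.02)
        t=m&(z>.122); print(f,n,"tang top",np.median(P[t],0).round(4),t.sum())
        b=m&(z>.095)&(z<.110); Q=q[b]; print(b.sum(),rect(np.c_[Q,Q[:,0]],np.ones(len(Q),bool)),"PCA",[ (w.round(8),(np.degrees(np.arctan2(v[1],v[0]))+90)%180-90) for w,v in zip(*[x.T for x in np.linalg.eigh(np.cov(Q.T))])])
        H=np.full((21,21),' ');
        for x,y in Q: H[10-int(round(x*500)),10-int(round(y*500))]='#'
        print('\n'.join(''.join(r) for r in H))
E
```

```text
w2 gouge tang top [ 0.6015 -0.2716  0.1273] 76
91 (array([-0.00041231,  0.00173796]), array([28.99557304,  8.98506165]), 7.927216053009033) PCA [(np.float64(5.45e-06), np.float64(-83.88449363944976)), (np.float64(6.924e-05), np.float64(6.115506360550228))]
                     
                     
                     
        ##           
        ####         
        ###          
        ##           
        #            
        #            
       #             
       #             
       ##            
        ##  #        
        ####         
         ###         
         ###         
         ###         
         ###         
                     
                     
                     
w2 vee tang top [ 0.5939 -0.2049  0.127 ] 78
85 (array([-0.0006134 ,  0.00153207]), array([29.46286201,  8.91551971]), 32.66142654418945) PCA [(np.float64(5.83e-06), np.float64(-57.445875664832364)), (np.float64(8.373e-05), np.float64(32.554124335167614))]
                     
                     
                     
                     
      ###            
     ####     
[... 955 characters left out ...]
###         
                     
                     
                     
                     
top vee tang top [ 0.5954 -0.2037  0.1275] 28
32 (array([0.00045166, 0.00207632]), array([28.51678276,  9.01566315]), 29.45845603942871) PCA [(np.float64(7.8e-06), np.float64(-58.40773715154309)), (np.float64(8.172e-05), np.float64(31.592262848456926))]
                     
                     
                     
      # #            
      ###            
      #              
       ###           
       ##            
       #             
       #             
       #             
       ##            
        ### #        
           ###       
           ####      
            ###
```

```bash
python3 -c "
from h import *
to([.508,.1318,.33],down(-70.25))"
```

```text
shift [0.1075 0.3057 0.0007] rot [-3.0000e-02 -5.0000e-02  1.5013e+02]
```

Request:
{"op": "drive_tool", "data": {
  "moves": [0.1075,0.3057,0,0,0,150,0.1075,0.3057,0,0,0,150,0.1075,0.3057,0,0,0,150,0.1075,0.3057,0,0,0,150,0.1075,0.3057,0,0,0,150,0.1075,0.3057,0,0,0,150,0.1075,0.3057,0,0,0,150,0.1075,0.3057,0,0,0,150]
}}

```text
time_s: 3.87
position: [0.5088, 0.1192, 0.3323]
orientation: [0.525, 0.851, 0.001, 0.001]
wrist_force: [1.2, 0.0, -0.5]
opening: 1.0
grasp_force: 0.0
```

```bash
python3 -c "
from h import *
st();to([.508,.1318,.33],down(-70.25))"
```

```text
t 3.8667 pos [0.5088 0.1192 0.3323] q [ 0.165 -0.059  1.164  0.     2.034 -0.301]
R [[-0.449, 0.894, 0.003], [0.894, 0.449, 0.001], [-0.001, 0.003, -1.0]] F [ 1.2  0.  -0.5] T [ 0.02 -0.03 -0.09] op 0.999811479763968 0.0
shift [0.0116 0.005  0.0023] rot [ 0.17 -0.12 96.92]
```

Request:
{"op": "drive_tool", "data": {
  "moves": [0.0114,0.0051,0.002,0,0,97,0.0114,0.0051,0.002,0,0,97,0.0114,0.0051,0.002,0,0,97,0.0114,0.0051,0.002,0,0,97,0.0114,0.0051,0.002,0,0,97,0.0114,0.0051,0.002,0,0,97,0.0114,0.0051,0.002,0,0,97,0.0114,0.0051,0.002,0,0,97]
}}

```text
time_s: 4.53
position: [0.5088, 0.1299, 0.3301]
orientation: [0.869, 0.495, 0.001, 0.0]
wrist_force: [0.3, -0.3, 0.7]
opening: 0.999
grasp_force: 0.0
```

Request:
{"op": "drive_tool", "data": {
  "moves": [0,0,0,0,0,40,0,0,0,0,0,40,0,0,0,0,0,40,0,0,0,0,0,40,0,0,0,0,0,40,0,0,0,0,0,40]
}}

```text
time_s: 5.03
position: [0.5088, 0.1299, 0.3301]
orientation: [0.986, 0.168, 0.001, -0.0]
wrist_force: [0.5, -0.3, -0.0]
opening: 1.002
grasp_force: 0.0
```

```bash
python3 - <<'E'
from h import *
s=st();to([.508,.1318,.181],down(-70.25))
c=cam('wrist'); im,D=grab_frame('wrist'); P=cloud(0,D,c); z=P[...,2]
roi=(abs(P[...,0]-.508)<.07)&(abs(P[...,1]-.132)<.07)
for h in (.08,.2,.21,.22,.23):
    m=roi&(abs(z-h)<.005); print(h,m.sum(),rect(P,m) if m.sum()>9 else 0)
E
```

```text
t 5.0333 pos [0.5088 0.1299 0.3301] q [ 0.185 -0.054  1.163  0.     2.03   1.419]
R [[0.944, 0.331, 0.003], [0.331, -0.944, 0.001], [0.003, 0.0, -1.0]] F [ 0.5 -0.3 -0. ] T [ 0.   -0.   -0.01] op 1.0024455889904478 0.0
shift [-0.0005 -0.0021  0.1491] rot [ 0.01 -0.15 -0.42]
0.08 1444 (array([0.50852332, 0.13201007]), array([57.69881439, 80.08152008]), 20.909425735473633)
0.2 63 (array([0.5228681 , 0.13589445]), array([ 8.77367687, 28.79060555]), 14.847352027893066)
0.21 65 (array([0.52209271, 0.136812  ]), array([ 9.38782787, 29.24642372]), 21.430282592773438)
0.22 434 (array([0.50860928, 0.13147949]), array([38.3554039 , 29.80579185]), 19.862319946289062)
0.23 814 (array([0.50887262, 0.1319086 ]), array([28.72333908, 27.75686455]), 20.1303653717041)
```

Request:
{"op": "drive_tool", "data": {
  "moves": [0.0002,-0.0019,0.1,0,-0.15,-0.2,0.0002,-0.0019,0.1,0,-0.15,-0.2,0.0002,-0.0019,0.1,0,-0.15,-0.2,0.0002,-0.0019,0.13,0,-0.15,-0.2,0.0002,-0.0019,0.149,0,-0.15,-0.2,0.0002,-0.0019,0.149,0,-0.15,-0.2]
}}

```text
time_s: 5.58
position: [0.5069, 0.1311, 0.1753]
orientation: [0.985, 0.173, -0.005, 0.0]
wrist_force: [-0.6, -1.3, -0.6]
opening: 0.998
grasp_force: 0.0
```

Request:
{"op": "drive_tool", "data": {
  "moves": [0,0,0,0,0,0,0,0,0,0,0,0,0,0,0,0,0,0,0,0,0,0,0,0,0,0,0,0,0,0,0,0,0,0,0,0],
  "jaw": 1,
  "grip_force": 100
}}

```text
time_s: 6.08
position: [0.5103, 0.1308, 0.1809]
orientation: [0.985, 0.172, -0.0, 0.0]
wrist_force: [1.0, 1.2, 2.5]
opening: 0.329
grasp_force: 99.6
```

```bash
python3 -c "
from h import *
st()"
```

```text
t 6.0833 pos [0.5103 0.1308 0.1809] q [ 0.186 -0.11   1.483 -0.     1.769  1.412]
R [[0.941, 0.339, -0.0], [0.339, -0.941, -0.0], [-0.0, 0.0, -1.0]] F [1.  1.2 2.5] T [ 0.21 -0.11  0.02] op 0.32919670004700374 99.56908931024373
```

Request:
{"op": "drive_tool", "data": {
  "moves": [0,0,-0.03,0,0,0,0,0,-0.06,0,0,0,0,0,-0.09,0,0,0,0,0,-0.09,0,0,0,0,0,-0.09,0,0,0]
}}

```text
time_s: 6.5
position: [0.5106, 0.1307, 0.2711]
orientation: [0.985, 0.172, 0.0, 0.0]
wrist_force: [-0.3, -0.3, -3.8]
opening: 0.331
grasp_force: 101.0
```

```bash
python3 -c "
from h import *
st();to([.5876,-.1372,.271],down(-83.93))"
```

```text
t 6.5 pos [0.5106 0.1307 0.2711] q [ 0.186 -0.084  1.299 -0.     1.927  1.412]
R [[0.941, 0.338, 0.001], [0.338, -0.941, -0.0], [0.0, 0.001, -1.0]] F [-0.3 -0.3 -3.8] T [-0.02  0.02  0.02] op 0.33097087022146804 101.01413807482459
shift [-0.0181  0.2781  0.0003] rot [ 0.03 -0.03 13.7 ]
```

Request:
{"op": "drive_tool", "data": {
  "moves": [0,0,0,0,0,0]
}}

```text
time_s: 6.58
position: [0.5097, 0.1305, 0.2679]
orientation: [0.985, 0.172, -0.002, 0.0]
wrist_force: [0.3, -0.7, -2.8]
opening: 0.329
grasp_force: 101.0
```

```bash
python3 - <<'E'
from h import *
s=st()
c=cam('wrist'); im,D=grab_frame('wrist'); P=cloud(0,D,c); z=P[...,2]
roi=(abs(P[...,0]-.508)<.07)&(abs(P[...,1]-.132)<.07)
for h in (.08,.17,.29,.3,.305,.31,.315,.32):
    m=roi&(abs(z-h)<.004); print(h,m.sum(),rect(P,m) if m.sum()>9 else 0)
cv2.imwrite("pics/w3.png",im)
E
```

```text
t 6.5833 pos [0.5097 0.1305 0.2679] q [ 0.186 -0.083  1.303 -0.     1.926  1.412]
R [[0.941, 0.338, -0.005], [0.338, -0.941, -0.001], [-0.005, -0.0, -1.0]] F [ 0.3 -0.7 -2.8] T [ 0.   -0.    0.02] op 0.3287261654929084 101.00828196387738
0.08 2313 (array([0.50991907, 0.13246658]), array([55.48349762, 80.66028595]), 19.77861785888672)
0.17 75 (array([0.52164056, 0.13615695]), array([ 5.93128872, 34.13386536]), 17.514663696289062)
0.29 386 (array([0.52174304, 0.13564374]), array([10.40232563, 39.83643341]), 20.287446975708008)
0.3 974 (array([0.52061572, 0.13482507]), array([13.39221859, 55.34076691]), 20.060487747192383)
0.305 1607 (array([0.51177194, 0.13378687]), array([44.23836136, 41.132061  ]), 71.78359985351562)
0.31 2414 (array([0.51174829, 0.13385178]), array([44.27176666, 41.09844971]), 72.09498596191406)
0.315 3764 (array([0.51020612, 0.13205824]), array([29.69024086, 54.68130493]), 9.329913139343262)
0.32 2069 (array([0.50875665, 0.13077112]), array([23.38250542, 55.2303009 ]), 19.401905059814453)
```

View pics/w3.png

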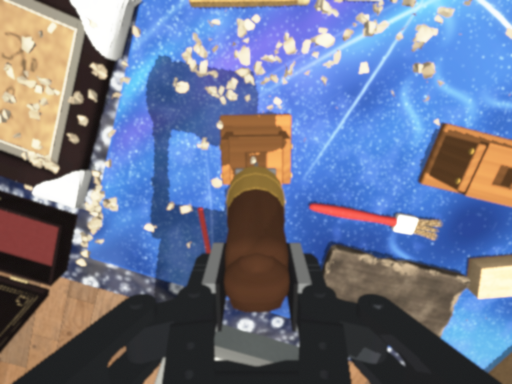

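Request:
{"op": "drive_tool", "data": {
  "moves": [-0.018,0.278,0,0,0,13.7,-0.018,0.278,0,0,0,13.7,-0.018,0.278,0,0,0,13.7,-0.018,0.278,0,0,0,13.7,-0.018,0.278,0,0,0,13.7,-0.018,0.278,0,0,0,13.7,-0.018,0.278,0,0,0,13.7,-0.018,0.278,0,0,0,13.7]
}}

```text
time_s: 7.3
position: [0.5868, -0.143, 0.265]
orientation: [0.999, 0.05, -0.004, 0.001]
wrist_force: [-0.4, 0.1, -3.1]
opening: 0.33
grasp_force: 101.2
```

Request:
{"op": "drive_tool", "data": {
  "moves": [0,0,0,0,0,0,0,0,0,0,0,0,0,0,0,0,0,0,0,0,0,0,0,0]
}}

```text
time_s: 7.63
position: [0.5869, -0.1358, 0.2695]
orientation: [0.999, 0.054, -0.001, 0.0]
wrist_force: [1.1, -0.1, -3.0]
opening: 0.329
grasp_force: 101.2
```

```bash
python3 - <<'E'
from h import *
s=st(); to([.5876,-.1372,.271],down(-83.93))
for n in ["wrist","scene"]:
    c=cam(n); im,D=grab_frame(n); np.savez(n+'3.npz',im=im,D=D,K=c[0],p=c[1],R=c[2])
    for l,z in [("free_mouth",.08),("handle",.182),("flat_cutter",.170)]:
        print(n,l,[(round(q['score'],2),np.round(q['centre'],1),ray(0,q['centre'],z,c).round(4)) for q in spotter.place_of(l,n)[:2]])
a=np.load('wrist3.npz')['im'];b=im; cv2.imwrite("pics/w4.png",np.hstack([cv2.resize(a[100:300,150:350],(400,400)),cv2.resize(b[100:300,220:420],(400,400))]))
E
```

```text
t 7.6333 pos [ 0.5869 -0.1358  0.2695] q [-2.830e-01  1.210e-01  1.094e+00 -1.000e-03  1.929e+00  1.179e+00]
R [[0.994, 0.108, -0.003], [0.108, -0.994, -0.001], [-0.003, 0.0, -1.0]] F [ 1.1 -0.1 -3. ] T [-0.02 -0.02 -0.01] op 0.3286665609527552 101.20516117662191
shift [ 0.0006  0.0015 -0.0015] rot [0.02 0.16 0.11]
wrist free_mouth []
wrist handle [(0.57, array([253.4, 191.7]), array([ 0.5845, -0.1332,  0.182 ]))]
wrist flat_cutter []
scene free_mouth []
scene handle [(0.78, array([298.4, 157.7]), array([ 0.5787, -0.1257,  0.182 ]))]
scene flat_cutter [(0.74, array([301.5, 159.6]), array([ 0.5919, -0.1458,  0.17  ]))]
```

View pics/w4.png

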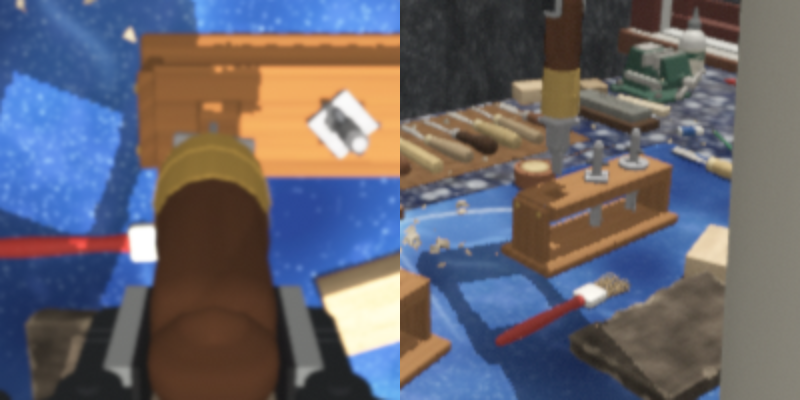

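```bash
python3 - <<'E'
from h import *
from scipy.optimize import least_squares
d=np.load("wrist3.npz"); c=(d["K"],d["p"],d["R"]); P=cloud(0,d["D"],c); z=P[...,2]
roi=(np.hypot(P[...,0]-.588,P[...,1]+.136)<.03)
m=roi&(z>.190)&(z<.222); q=P[m][:,:2]
f=least_squares(lambda p:np.hypot(*(q-p).T)-.0215,[.587,-.136],loss='soft_l1',f_scale=.001); print("ferrule",m.sum(),f.x.round(4),np.sqrt(np.mean(f.fun**2)))
m=(abs(z-.08)<.006)&(abs(P[...,0]-.59)<.06)&(P[...,1]<-.06)&(P[...,1]>-.34); print(m.sum(),rect(P,m))
for k,(a,b) in {"flange":(.165,.178),"low":(.1,.16)}.items():
    m=roi&(z>a)&(z<b); print(k,m.sum(),rect(P,m) if m.sum()>5 else 0)
b=(abs(z-.0795)<.004); hole=(z<.07)&(np.hypot(P[...,0]-.588,P[...,1]+.137)<.018); print("hole",hole.sum(),P[hole].min(0).round(4),P[hole].max(0).round(4))
C=np.array([.5948,-.2045])
t=(z>.12)&(z<.135)&(np.hypot(P[...,0]-C[0],P[...,1]-C[1])<.012); print("vee top",np.median(P[t],0).round(4),t.sum())
E
```

```text
ferrule 704 [ 0.5844 -0.1351] 0.0005448210687010867
8179 (array([ 0.59543225, -0.20607352]), array([ 61.77007294, 228.33874512]), 6.154417514801025)
flange 83 (array([ 0.59995135, -0.1345051 ]), array([ 5.57331276, 33.63357544]), 2.1482856273651123)
low 19 (array([ 0.59358319, -0.13479539]), array([0.43639195, 3.04690528]), 2.008355140686035)
hole 188 [ 0.5704 -0.1517  0.0111] [ 0.5861 -0.1273  0.0688]
vee top [ 0.5962 -0.2044  0.1271] 127
```

Request:
{"op": "drive_tool", "data": {
  "moves": [0.0029,0.0015,0,0,0,0.1,0.0029,0.0015,0.015,0,0,0.1,0.0029,0.0015,0.03,0,0,0.1,0.0029,0.0015,0.045,0,0,0.1,0.0029,0.0015,0.045,0,0,0.1,0.0029,0.0015,0.045,0,0,0.1]
}}

```text
time_s: 8.53
position: [0.5896, -0.1383, 0.2236]
orientation: [0.999, 0.052, -0.002, -0.0]
wrist_force: [-0.2, -0.5, -2.9]
opening: 0.329
grasp_force: 101.1
```

Request:
{"op": "drive_tool", "data": {
  "moves": [0,0,0.004,0,0,0,0,0,0.008,0,0,0,0,0,0.012,0,0,0,0,0,0.015,0,0,0,0,0,0.015,0,0,0]
}}

```text
time_s: 8.95
position: [0.5897, -0.1383, 0.2088]
orientation: [0.999, 0.052, -0.002, 0.0]
wrist_force: [-0.4, -0.3, -3.4]
opening: 0.329
grasp_force: 101.1
```

```bash
python3 -c "
from h import *
st()"
```

```text
t 8.95 pos [ 0.5897 -0.1383  0.2088] q [-0.286  0.109  1.214 -0.002  1.821  1.181]
R [[0.995, 0.104, -0.004], [0.104, -0.995, -0.001], [-0.004, 0.0, -1.0]] F [-0.4 -0.3 -3.4] T [ 0.01  0.03 -0.  ] op 0.3286550313577585 101.1401135881897
```

Request:
{"op": "drive_tool", "data": {
  "moves": [0,0,0.002,0,0,0,0,0,0.004,0,0,0,0,0,0.006,0,0,0,0,0,0.008,0,0,0,0,0,0.008,0,0,0]
}}

```text
time_s: 9.37
position: [0.5898, -0.1384, 0.2008]
orientation: [0.999, 0.052, -0.002, 0.0]
wrist_force: [0.4, -1.4, -3.1]
opening: 0.325
grasp_force: 103.9
```

Request:
{"op": "drive_tool", "data": {
  "moves": [0,0,0.004,0,0,0,0,0,0.008,0,0,0,0,0,0.012,0,0,0,0,0,0.016,0,0,0,0,0,0.018,0,0,0,0,0,0.018,0,0,0]
}}

```text
time_s: 9.87
position: [0.5896, -0.1384, 0.1825]
orientation: [0.999, 0.052, -0.002, 0.0]
wrist_force: [-0.0, -0.8, -4.7]
opening: 0.328
grasp_force: 103.7
```

Request:
{"op": "drive_tool", "data": {
  "moves": [0,0,0.002,0,0,0,0,0,0.004,0,0,0,0,0,0.006,0,0,0,0,0,0.008,0,0,0,0,0,0.008,0,0,0]
}}

```text
time_s: 10.28
position: [0.5899, -0.1385, 0.1764]
orientation: [0.999, 0.052, -0.001, 0.001]
wrist_force: [-2.3, -0.9, 4.2]
opening: 0.324
grasp_force: 104.9
```

```bash
python3 -c "
from h import *
st()"
```

```text
t 10.2833 pos [ 0.5899 -0.1385  0.1764] q [-0.286  0.104  1.278 -0.002  1.761  1.181]
R [[0.995, 0.104, -0.001], [0.104, -0.995, -0.001], [-0.002, 0.001, -1.0]] F [-2.3 -0.9  4.2] T [-0.39  0.42 -0.05] op 0.3238783265065534 104.87655791686848
```

Request:
{"op": "drive_tool", "data": {
  "moves": [0,0,0.002,0,0,0,0,0,0.004,0,0,0,0,0,0.004,0,0,0]
}}

```text
time_s: 10.53
position: [0.5903, -0.1385, 0.1758]
orientation: [0.999, 0.052, 0.001, 0.001]
wrist_force: [-3.8, -0.3, 15.4]
opening: 0.33
grasp_force: 106.3
```

```bash
python3 -c "
from h import *
st()"
```

```text
t 10.5333 pos [ 0.5903 -0.1385  0.1758] q [-0.286  0.101  1.281 -0.002  1.756  1.181]
R [[0.995, 0.104, 0.002], [0.104, -0.995, -0.002], [0.002, 0.002, -1.0]] F [-3.8 -0.3 15.4] T [-0.1   1.12  0.03] op 0.32965336231941117 106.29666098160669
```

Request:
{"op": "drive_tool", "data": {
  "moves": [0,-0.0002,0.004,0,0,-7,-0.0001,-0.0005,0.004,0,0,-14,-0.0001,-0.0007,0.004,0,0,-21,-0.0002,-0.0009,0.004,0,0,-28,-0.0004,-0.0011,0.004,0,0,-35,-0.0005,-0.0013,0.004,0,0,-42,-0.0007,-0.0015,0.004,0,0,-49,-0.0009,-0.0017,0.004,0,0,-56]
}}

```text
time_s: 11.2
position: [0.5911, -0.1372, 0.1756]
orientation: [0.856, 0.517, 0.003, 0.004]
wrist_force: [-2.7, -0.2, 25.8]
opening: 0.329
grasp_force: 107.7
```

```bash
python3 -c "
from h import *
s=st();to(s['position'],down(6.1),s)"
```

```text
t 11.2 pos [ 0.5911 -0.1372  0.1756] q [-2.830e-01  9.500e-02  1.288e+00 -1.000e-03  1.748e+00  2.000e-01]
R [[0.465, 0.885, 0.01], [0.885, -0.465, -0.004], [0.001, 0.01, -1.0]] F [-2.7 -0.2 25.8] T [ 0.04  0.72 -0.21] op 0.32922544962137396 107.65874797012657
shift [0. 0. 0.] rot [  0.6    0.12 -33.79]
```

Request:
{"op": "drive_tool", "data": {
  "moves": [0,-0.0002,0,0,0,-7,-0.0001,-0.0005,0,0,0,-14,-0.0001,-0.0007,0,0,0,-21,-0.0002,-0.0009,0,0,0,-28,-0.0004,-0.0011,0,0,0,-35,-0.0004,-0.0011,0,0,0,-35]
}}

```text
time_s: 11.7
position: [0.5904, -0.1367, 0.1756]
orientation: [0.66, 0.751, 0.002, 0.005]
wrist_force: [-0.7, -0.3, 24.6]
opening: 0.331
grasp_force: 107.6
```

```bash
python3 -c "
from h import *
s=st();to(s['position'],down(6.1),s)"
```

```text
t 11.7 pos [ 0.5904 -0.1367  0.1756] q [-0.283  0.092  1.292 -0.     1.747 -0.412]
R [[-0.128, 0.992, 0.011], [0.992, 0.129, -0.003], [-0.005, 0.01, -1.0]] F [-0.7 -0.3 24.6] T [0.18 0.42 0.13] op 0.33127264727885314 107.64707385096699
shift [0. 0. 0.] rot [0.59 0.27 1.28]
```

Request:
{"op": "drive_tool", "data": {
  "moves": [0,0,-0.005,0,0,0.5,0,0,-0.01,0,0,1,0,0,-0.016,0,0,1.2,0,0,-0.022,0,0,1.2,0,0,-0.028,0,0,1.2,0,0,-0.028,0,0,1.2]
}}

```text
time_s: 12.2
position: [0.5876, -0.1364, 0.1959]
orientation: [0.671, 0.742, -0.001, -0.001]
wrist_force: [-0.4, 0.3, -1.7]
opening: 0.332
grasp_force: 104.0
```

```bash
python3 -c "
from h import *
st()"
```

```text
t 12.2 pos [ 0.5876 -0.1364  0.1959] q [-2.840e-01  1.000e-01  1.247e+00 -1.000e-03  1.797e+00 -3.850e-01]
R [[-0.101, 0.995, -0.003], [0.995, 0.101, -0.0], [-0.0, -0.003, -1.0]] F [-0.4  0.3 -1.7] T [-0.04 -0.13  0.01] op 0.33163436150384284 104.0142342983745
```

Request:
{"op": "drive_tool", "data": {
  "moves": [0,0,-0.03,0,0,0,0,0,-0.055,0,0,0,0,0,-0.06,0,0,0,0,0,-0.06,0,0,0]
}}

```text
time_s: 12.53
position: [0.5884, -0.1366, 0.2574]
orientation: [0.671, 0.742, -0.0, 0.001]
wrist_force: [-0.0, -0.8, -2.0]
opening: 0.329
grasp_force: 104.1
```

```bash
python3 - <<'E'
from h import *
s=st();to([.602,-.322,.256],down(11),s)
c=cam('wrist'); im,D=grab_frame('wrist'); P=cloud(0,D,c); z=P[...,2]
for n,C in [("free",(.588,-.137)),("vee",(.595,-.2045)),("gouge",(.602,-.272))]:
    t=(z>.12)&(z<.135)&(np.hypot(P[...,0]-C[0],P[...,1]-C[1])<.015); print(n,np.median(P[t],0).round(4),t.sum())
E
```

```text
t 12.5333 pos [ 0.5884 -0.1366  0.2574] q [-2.840e-01  1.170e-01  1.120e+00 -1.000e-03  1.904e+00 -3.850e-01]
R [[-0.101, 0.995, 0.001], [0.995, 0.101, -0.002], [-0.002, 0.001, -1.0]] F [-0.  -0.8 -2. ] T [-0.03  0.    0.01] op 0.32923360526673673 104.14027998922393
shift [-0.1858 -0.0052  0.0017] rot [ 0.03  0.1  -5.22]
free [nan nan nan] 0
vee [nan nan nan] 0
gouge [nan nan nan] 0
  return _methods._mean(a, axis=axis, dtype=dtype,
  ret = um.true_divide(
```

Request:
{"op": "drive_tool", "data": {
  "moves": [-0.04,-0.001,0,0,0,-5,-0.08,-0.002,0,0,0,-5,-0.12,-0.003,0,0,0,-5,-0.16,-0.005,0,0,0,-5,-0.186,-0.005,0,0,0,-5,-0.186,-0.005,0,0,0,-5,-0.186,-0.005,0,0,0,-5,-0.186,-0.005,0,0,0,-5]
}}

```text
time_s: 13.25
position: [0.6012, -0.3215, 0.2533]
orientation: [0.638, 0.77, -0.001, -0.003]
wrist_force: [-0.3, 0.8, -1.9]
opening: 0.331
grasp_force: 104.1
```

```bash
cat > m.py <<'E'
from h import *
from scipy.optimize import least_squares
s=st(); A=R.from_quat(s["orientation"])
c=cam('wrist'); im,D=grab_frame('wrist'); np.savez('w5.npz',im=im,D=D,K=c[0],p=c[1],R=c[2]); P=cloud(0,D,c); z=P[...,2]
for n,C in [("free",(.588,-.137)),("vee",(.595,-.2045)),("gouge",(.602,-.272))]:
    r=np.hypot(P[...,0]-C[0],P[...,1]-C[1])
    t=(z>.122)&(z<.135)&(r<.015)
    if t.sum()>5: print(n,t.sum(),np.median(P[t],0).round(4),rect(P,t))
    b=(z>.095)&(z<.110)&(r<.02); Q=P[b][:,:2]
    if b.sum()>20: 
        w,v=np.linalg.eigh(np.cov(Q.T)); print("  bar",b.sum(),rect(P,b),(np.degrees(np.arctan2(v[1,1],v[0,1]))+90)%180-90)
zo=s["position"][2]-.089; h0=s["position"]-.002*A.as_matrix()[:,0]
m=(z>zo+.02)&(z<zo+.05)&(np.hypot(P[...,0]-h0[0],P[...,1]-h0[1])<.028); q=P[m][:,:2]
f=least_squares(lambda p:np.hypot(*(q-p).T)-.0215,h0[:2],loss='soft_l1',f_scale=.001); print("ferrule",m.sum(),f.x.round(4),f.fun.std(),"in tool",A.inv().apply(np.r_[f.x,s["position"][2]]-s["position"]).round(4))
E
python3 m.py
```

```text
t 13.25 pos [ 0.6012 -0.3215  0.2533] q [-0.54   0.346  0.863 -0.002  1.938 -0.729]
R [[-0.187, 0.982, -0.006], [0.982, 0.187, 0.002], [0.003, -0.005, -1.0]] F [-0.3  0.8 -1.9] T [ 0.03 -0.02  0.01] op 0.3313900668105284 104.07395575661212
vee 185 [ 0.5953 -0.2063  0.1274] (array([ 0.59562976, -0.20615489]), array([11.65028191, 11.16660404]), 11.178576469421387)
  bar 139 (array([ 0.59622778, -0.20704556]), array([29.2055397 ,  9.12920952]), 37.489776611328125) 38.83868420117142
gouge 144 [ 0.6025 -0.273   0.1272] (array([ 0.60257721, -0.27323502]), array([10.82338619, 11.43005657]), 10.92868423461914)
  bar 127 (array([ 0.60253925, -0.27172049]), array([29.71630669,  8.46206474]), 11.105019569396973) 9.93318364612631
ferrule 824 [ 0.5993 -0.3227] 0.0008020606226568337 in tool [-0.0008 -0.0021  0.    ]
```

Request:
{"op": "drive_tool", "data": {
  "moves": [0.0243,0.0056,0,0,0,0,0.0485,0.0113,0,0,0,0,0.0485,0.0113,0,0,0,0,0.0485,0.0113,0.01,0,0,0,0.0485,0.0113,0.02,0,0,0,0.0485,0.0113,0.03,0,0,0,0.0485,0.0113,0.03,0,0,0,0.0485,0.0113,0.03,0,0,0]
}}

```text
time_s: 13.97
position: [0.6028, -0.2725, 0.2234]
orientation: [0.638, 0.77, -0.002, -0.002]
wrist_force: [0.6, 0.1, -2.2]
opening: 0.326
grasp_force: 103.9
```

```bash
python3 m.py | grep -v free
```

```text
t 13.9667 pos [ 0.6028 -0.2725  0.2234] q [-0.475  0.272  1.006 -0.002  1.869 -0.663]
R [[-0.186, 0.982, -0.006], [0.983, 0.186, 0.001], [0.002, -0.006, -1.0]] F [ 0.6  0.1 -2.2] T [-0.03  0.    0.  ] op 0.3262075782678564 103.91311276936904
  bar 233 (array([ 0.58791284, -0.13955309]), array([29.07725334,  8.99620438]), 2.387421131134033) 2.609244734974908
vee 188 [ 0.5953 -0.2057  0.1274] (array([ 0.59521503, -0.20585468]), array([11.04145145, 11.49734974]), 12.10817813873291)
  bar 150 (array([ 0.59465381, -0.2045667 ]), array([29.290205 ,  8.9410162]), 38.99717330932617) 39.16543502683152
ferrule 826 [ 0.6008 -0.2738] 0.0007939548769487454 in tool [-0.0009 -0.0021  0.    ]
```

Request:
{"op": "drive_tool", "data": {
  "moves": [0,0.001,0.003,-0.3,0,0,0,0.001,0.006,-0.3,0,0,0,0.001,0.009,-0.3,0,0,0,0.001,0.012,-0.3,0,0,0,0.001,0.015,-0.3,0,0,0,0.001,0.018,-0.3,0,0,0,0.001,0.018,-0.3,0,0]
}}

```text
time_s: 14.6
position: [0.6042, -0.272, 0.2066]
orientation: [0.638, 0.77, 0.001, 0.0]
wrist_force: [-0.0, 0.5, -1.9]
opening: 0.329
grasp_force: 104.0
```

Request:
{"op": "drive_tool", "data": {
  "moves": [0,0,0.004,0,0,0,0,0,0.008,0,0,0,0,0,0.011,0,0,0,0,0,0.014,0,0,0,0,0,0.017,0,0,0,0,0,0.017,0,0,0]
}}

```text
time_s: 15.1
position: [0.6042, -0.2721, 0.1896]
orientation: [0.638, 0.77, 0.001, 0.0]
wrist_force: [0.0, -0.1, -3.2]
opening: 0.328
grasp_force: 104.0
```

```bash
python3 -c "
from h import *
st()"
```

```text
t 15.1 pos [ 0.6042 -0.2721  0.1896] q [-4.750e-01  2.590e-01  1.080e+00  1.000e-03  1.801e+00 -6.630e-01]
R [[-0.187, 0.982, 0.001], [0.982, 0.187, 0.001], [0.0, 0.002, -1.0]] F [ 0.  -0.1 -3.2] T [ 0.   -0.02  0.02] op 0.3277182812551065 103.95236593438312
```

Request:
{"op": "drive_tool", "data": {
  "moves": [0,0,0.003,0,0,0,0,0,0.006,0,0,0,0,0,0.009,0,0,0,0,0,0.012,0,0,0,0,0,0.014,0,0,0,0,0,0.014,0,0,0]
}}

```text
time_s: 15.6
position: [0.6047, -0.2723, 0.1774]
orientation: [0.638, 0.77, 0.001, 0.002]
wrist_force: [-0.7, 0.8, 5.2]
opening: 0.33
grasp_force: 104.8
```

Request:
{"op": "drive_tool", "data": {
  "moves": [0,0,0.002,0,0,0,0,0,0.004,0,0,0,0,0,0.005,0,0,0,0,0,0.005,0,0,0]
}}

```text
time_s: 15.93
position: [0.6048, -0.2725, 0.1757]
orientation: [0.638, 0.77, 0.001, 0.003]
wrist_force: [-3.6, 1.3, 13.7]
opening: 0.327
grasp_force: 106.2
```

```bash
python3 -c "
from h import *
st()"
```

```text
t 15.9333 pos [ 0.6048 -0.2725  0.1757] q [-4.750e-01  2.540e-01  1.112e+00  1.000e-03  1.770e+00 -6.630e-01]
R [[-0.187, 0.982, 0.006], [0.982, 0.187, -0.002], [-0.003, 0.006, -1.0]] F [-3.6  1.3 13.7] T [ 0.33  0.93 -0.05] op 0.3273688780143197 106.24165809480473
```

Request:
{"op": "drive_tool", "data": {
  "moves": [0,0.0002,0.004,0,0,7,0,0.0004,0.004,0,0,14,-0.0001,0.0005,0.004,0,0,21,-0.0002,0.0007,0.004,0,0,28,-0.0003,0.0009,0.004,0,0,35,-0.0004,0.001,0.004,0,0,42,-0.0005,0.0011,0.004,0,0,49,-0.0007,0.0012,0.004,0,0,56]
}}

```text
time_s: 16.6
position: [0.606, -0.2742, 0.1757]
orientation: [0.926, 0.378, 0.003, 0.005]
wrist_force: [-7.9, 0.2, 25.9]
opening: 0.328
grasp_force: 107.8
```

```bash
python3 -c "
from h import *
s=st();to(s['position'],down(-80),s)"
```

```text
t 16.6 pos [ 0.606  -0.2742  0.1757] q [-4.760e-01  2.540e-01  1.111e+00 -1.000e-03  1.765e+00  3.210e-01]
R [[0.715, 0.699, 0.01], [0.699, -0.715, -0.006], [0.003, 0.011, -1.0]] F [-7.9  0.2 25.9] T [0.2  1.94 0.16] op 0.3278972589689398 107.83422443666495
shift [0. 0. 0.] rot [ 0.56 -0.34 34.38]
```

Request:
{"op": "drive_tool", "data": {
  "moves": [-0.0003,0,0,0,0,7,-0.0005,0,0,0,0,14,-0.0007,0,0,0,0,21,-0.0009,0.0001,0,0,0,28,-0.001,0.0002,0,0,0,35,-0.001,0.0002,0,0,0,35]
}}

```text
time_s: 17.1
position: [0.6061, -0.2748, 0.1757]
orientation: [0.997, 0.082, 0.005, 0.003]
wrist_force: [-5.1, 0.7, 25.4]
opening: 0.328
grasp_force: 107.6
```

```bash
python3 -c "
from h import *
s=st();to(s['position'],down(-80),s)"
```

```text
t 17.1 pos [ 0.6061 -0.2748  0.1757] q [-0.477  0.254  1.111 -0.     1.764  0.931]
R [[0.987, 0.163, 0.011], [0.163, -0.987, -0.006], [0.01, 0.007, -1.0]] F [-5.1  0.7 25.4] T [ 0.17  1.39 -0.2 ] op 0.32840449496172697 107.61587041430175
shift [0. 0. 0.] rot [ 0.43 -0.57 -0.64]
```

Request:
{"op": "drive_tool", "data": {
  "moves": [0,0,-0.004,0,0,-0.6,0,0,-0.007,0,0,-0.6,0,0,-0.01,0,0,-0.6,0,0,-0.012,0,0,-0.6,0,0,-0.014,0,0,-0.6,0,0,-0.016,0,0,-0.6,0,0,-0.016,0,0,-0.6]
}}

```text
time_s: 17.68
position: [0.6051, -0.2728, 0.1824]
orientation: [0.996, 0.091, 0.0, -0.001]
wrist_force: [0.0, -0.2, -1.0]
opening: 0.328
grasp_force: 103.9
```

```bash
python3 -c "
from h import *
s=st()"
```

```text
t 17.6833 pos [ 0.6051 -0.2728  0.1824] q [-0.476  0.262  1.089  0.002  1.79   0.914]
R [[0.984, 0.18, 0.001], [0.18, -0.984, 0.002], [0.001, -0.002, -1.0]] F [ 0.  -0.2 -1. ] T [-0.17 -0.03  0.02] op 0.3284820548777587 103.8850436755456
```

Request:
{"op": "drive_tool", "data": {
  "moves": [0,0,-0.003,0,0,0,0,0,-0.006,0,0,0,0,0,-0.01,0,0,0,0,0,-0.01,0,0,0,0,0,-0.01,0,0,0]
}}

```text
time_s: 18.1
position: [0.6054, -0.2734, 0.194]
orientation: [0.996, 0.09, 0.002, 0.0]
wrist_force: [-0.1, -0.4, -2.8]
opening: 0.325
grasp_force: 103.9
```

```bash
python3 - <<'E'
from h import *
s=st()
for n in ["scene"]:
    c=cam(n); im,D=grab_frame(n); 
    for q in spotter.cut_out("gouge_cutter",n)[:1]: print(q["score"],q["box"])
    cv2.imwrite("pics/w6.png",cv2.resize(im[80:260,230:430],(800,600)[0:1]*1+(720,) if 0 else (600,540)))
E
```

```text
t 18.1 pos [ 0.6054 -0.2734  0.194 ] q [-0.476  0.263  1.068  0.002  1.808  0.914]
R [[0.984, 0.18, 0.003], [0.18, -0.984, 0.0], [0.003, 0.001, -1.0]] F [-0.1 -0.4 -2.8] T [-0.02 -0.01  0.  ] op 0.32525305801306986 103.87036829721183
0.64 [337.8, 149.8, 20.8, 55.2]
```

View pics/w6.png

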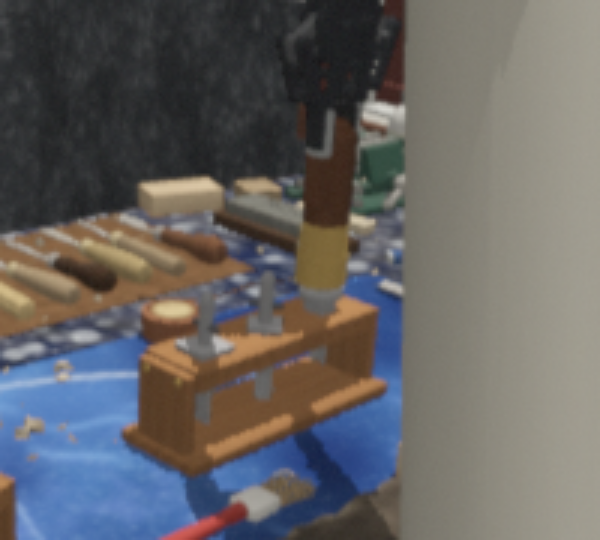

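Request:
{"op": "drive_tool", "data": {
  "moves": [0,0,-0.02,0,0,0,0,0,-0.04,0,0,0,0,0,-0.06,0,0,0,0,0,-0.078,0,0,0,0,0,-0.078,0,0,0,0,0,-0.078,0,0,0,0,0,-0.078,0,0,0]
}}

```text
time_s: 18.78
position: [0.6049, -0.2734, 0.27]
orientation: [0.996, 0.09, 0.001, -0.0]
wrist_force: [-1.2, 0.1, -3.8]
opening: 0.328
grasp_force: 104.0
```

```bash
python3 - <<'E'
from h import *
s=st(); to([.5105,.1307,.271],down(-80+13.8))
c=cam('wrist'); im,D=grab_frame('wrist'); P=cloud(0,D,c); z=P[...,2]; A=R.from_quat(s["orientation"])
q=(P-s["position"])@A.as_matrix()   # tool coords
for a,b in [(.089+.001,.089+.010),(.102,.125),(.04,.08)]:
    m=(q[...,2]>a)&(q[...,2]<b)&(np.hypot(q[...,0],q[...,1])<.03); Q=q[m]; print(a,m.sum(),Q.min(0).round(4),Q.max(0).round(4),np.median(Q,0).round(4))
E
```

```text
t 18.7833 pos [ 0.6049 -0.2734  0.27  ] q [-4.760e-01  2.950e-01  8.950e-01  1.000e-03  1.951e+00  9.140e-01]
R [[0.984, 0.18, 0.001], [0.18, -0.984, 0.001], [0.001, -0.001, -1.0]] F [-1.2  0.1 -3.8] T [-0.01 -0.02 -0.  ] op 0.3277063054561087 103.99549225112423
shift [-0.0201 -0.4145 -0.0007] rot [ -0.04  -0.07 -13.43]Traceback (most recent call last):
  File "<stdin>", line 6, in <module>
    return umr_minimum(a, axis, None, out, keepdims, initial, where)
ValueError: zero-size array to reduction operation minimum which has no identity
```

Request:
{"op": "drive_tool", "data": {
  "moves": [0,0,-0.025,0,0,0,0,0,-0.05,0,0,0,-0.0005,-0.0103,-0.05,0,0,0,-0.002,-0.04,-0.05,0,0,0,-0.004,-0.08,-0.05,0,0,0,-0.006,-0.12,-0.05,0,0,-4,-0.008,-0.16,-0.05,0,0,-8,-0.01,-0.2,-0.05,0,0,-13.5]
}}

```text
time_s: 19.5
position: [0.5578, -0.0765, 0.319]
orientation: [0.978, 0.208, 0.0, -0.0]
wrist_force: [1.8, 0.1, -2.9]
opening: 0.327
grasp_force: 103.8
```

```bash
python3 -c "
from h import *
s=st(); to([.5105,.1307,.315],down(-66))"
```

```text
t 19.5 pos [ 0.5578 -0.0765  0.319 ] q [-1.970e-01  4.200e-02  1.088e+00  1.000e-03  2.012e+00  9.540e-01]
R [[0.913, 0.408, -0.0], [0.408, -0.913, 0.001], [0.0, -0.001, -1.0]] F [ 1.8  0.1 -2.9] T [ 0.06 -0.07  0.02] op 0.3268474931090947 103.79148764535785
shift [ 0.0413 -0.2084  0.0042] rot [-0.05 -0.02  0.05]
```

Request:
{"op": "drive_tool", "data": {
  "moves": [0.008,-0.04,0.004,0,0,0,0.016,-0.08,0.004,0,0,0,0.024,-0.12,0.004,0,0,0,0.032,-0.16,0.004,0,0,0,0.038,-0.19,0.004,0,0,0,0.0413,-0.2084,0.004,0,0,0,0.0413,-0.2084,0.004,0,0,0,0.0413,-0.2084,0.004,0,0,0]
}}

```text
time_s: 20.17
position: [0.5115, 0.1299, 0.3156]
orientation: [0.978, 0.208, 0.0, 0.0]
wrist_force: [-0.2, 0.4, -3.1]
opening: 0.33
grasp_force: 103.9
```

```bash
python3 - <<'E'
from h import *
s=st(); to([.5105,.1307,.269],down(-66))
for n in ["scene","wrist"]:
    c=cam(n); im,D=grab_frame(n); np.savez(n+'7.npz',im=im,D=D,K=c[0],p=c[1],R=c[2])
    if n=="scene":
        K,p,Rm=c; X=Rm.T@(np.array([.51,.131,.2])-p); uv=(K@X)[:2]/X[2]; u,v=uv.astype(int); print(uv); a=cv2.resize(im[max(v-90,0):v+90,u-60:u+60],(400,600))
cv2.imwrite("pics/w7.png",np.hstack([a,cv2.resize(im[40:340,156:356],(400,600))]))
E
```

```text
t 20.1667 pos [0.5115 0.1299 0.3156] q [ 1.850e-01 -5.600e-02  1.191e+00 -1.000e-03  2.006e+00  1.336e+00]
R [[0.913, 0.407, 0.001], [0.407, -0.913, -0.0], [0.0, 0.001, -1.0]] F [-0.2  0.4 -3.1] T [-0.04  0.   -0.02] op 0.32992759992881404 103.88632915215567
shift [-0.0006 -0.0012  0.0466] rot [ 0.04 -0.02  0.03]
[209.03479264 183.91934239]
```

View pics/w7.png

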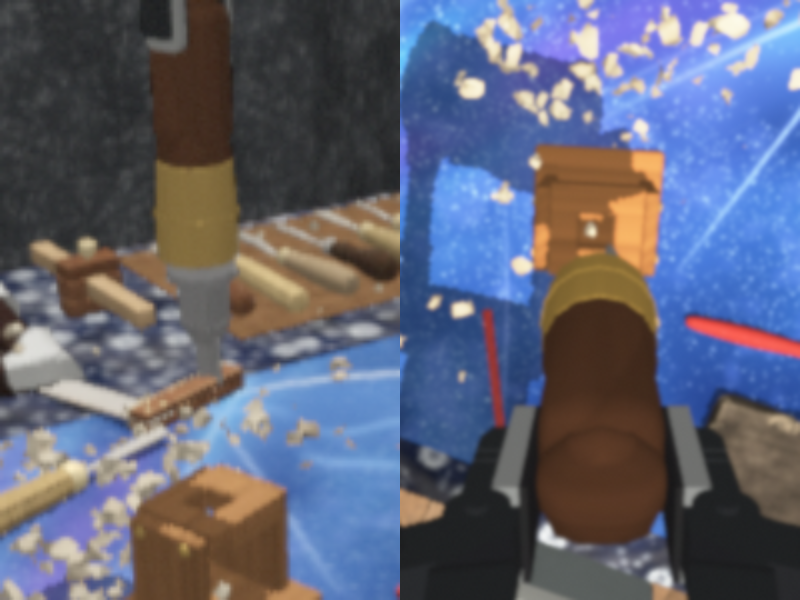

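Request:
{"op": "drive_tool", "data": {
  "moves": [-0.0006,-0.0012,0.02,0,0,0,-0.0006,-0.0012,0.04,0,0,0,-0.0006,-0.0012,0.06,0,0,0,-0.0006,-0.0012,0.07,0,0,0,-0.0006,-0.0012,0.08,0,0,0,-0.0006,-0.0012,0.09,0,0,0,-0.0006,-0.0012,0.09,0,0,0,-0.0006,-0.0012,0.09,0,0,0]
}}

```text
time_s: 20.93
position: [0.5122, 0.129, 0.2292]
orientation: [0.978, 0.206, 0.003, 0.0]
wrist_force: [-0.7, -0.7, -2.8]
opening: 0.323
grasp_force: 107.7
```

Request:
{"op": "drive_tool", "data": {
  "moves": [0,0,0.004,0,0,0,0,0,0.008,0,0,0,0,0,0.011,0,0,0,0,0,0.014,0,0,0,0,0,0.014,0,0,0]
}}

```text
time_s: 21.35
position: [0.5114, 0.1296, 0.2119]
orientation: [0.978, 0.207, 0.0, 0.0]
wrist_force: [-0.1, -0.1, -3.6]
opening: 0.328
grasp_force: 107.7
```

```bash
python3 -c "
from h import *
s=st()"
```

```text
t 21.35 pos [0.5114 0.1296 0.2119] q [ 0.184 -0.104  1.423 -0.     1.823  1.338]
R [[0.914, 0.405, 0.0], [0.405, -0.914, -0.0], [0.0, 0.0, -1.0]] F [-0.1 -0.1 -3.6] T [ 0.09 -0.06  0.  ] op 0.32831850183843486 107.74421197827905
```

Request:
{"op": "drive_tool", "data": {
  "moves": [-0.0002,-0.0008,0.002,0,0,0,-0.0002,-0.0008,0.004,0,0,0,-0.0002,-0.0008,0.006,0,0,0,-0.0002,-0.0008,0.008,0,0,0,-0.0002,-0.0008,0.01,0,0,0,-0.0002,-0.0008,0.01,0,0,0]
}}

```text
time_s: 21.85
position: [0.5114, 0.1304, 0.2044]
orientation: [0.978, 0.207, 0.002, 0.0]
wrist_force: [-0.3, 0.5, 3.7]
opening: 0.328
grasp_force: 108.7
```

```bash
python3 - <<'E'
from h import *
s=st(); A=R.from_quat(s["orientation"]); print("tool F",A.inv().apply(s["wrist_force"]).round(2),"T",A.inv().apply(s["wrist_torque"]).round(3))
c=cam('wrist'); im,D=grab_frame('wrist'); P=cloud(0,D,c); z=P[...,2]
m=(abs(z-.08)<.005)&(np.hypot(P[...,0]-.51,P[...,1]-.132)<.07); print("stand",m.sum(),rect(P,m))
from scipy.optimize import least_squares
m=(z>.12)&(z<.16)&(np.hypot(P[...,0]-.51,P[...,1]-.131)<.03); q=P[m][:,:2]
f=least_squares(lambda p:np.hypot(*(q-p).T)-.0215,[.51,.131],loss='soft_l1',f_scale=.001); print("ferrule",m.sum(),f.x.round(4))
d=np.load("wrist7.npz"); c=(d["K"],d["p"],d["R"]); P=cloud(0,d["D"],c); z=P[...,2]
m=(abs(z-.08)<.005)&(np.hypot(P[...,0]-.51,P[...,1]-.132)<.07); print("stand7",m.sum(),rect(P,m))
m=(z>.245)&(z<.275)&(np.hypot(P[...,0]-.51,P[...,1]-.131)<.03); q=P[m][:,:2]
f=least_squares(lambda p:np.hypot(*(q-p).T)-.0215,[.51,.131],loss='soft_l1',f_scale=.001); print("ferrule7",m.sum(),f.x.round(4))
h=(z<.06)&(np.hypot(P[...,0]-.5095,P[...,1]-.132)<.016); print("hole",h.sum(),P[h].min(0),P[h].max(0))
E
```

```text
t 21.85 pos [0.5114 0.1304 0.2044] q [ 0.185 -0.109  1.44  -0.     1.806  1.339]
R [[0.914, 0.405, 0.004], [0.405, -0.914, 0.001], [0.004, 0.001, -1.0]] F [-0.3  0.5  3.7] T [ 0.12  0.26 -0.01] op 0.3284104801909011 108.65152721526101
tool F [-0.06 -0.57 -3.72] T [ 0.21  -0.191  0.01 ]
stand 2879 (array([0.50936862, 0.131633  ]), array([57.56384659, 80.64439392]), 21.36113739013672)
ferrule 854 [0.509  0.1308]
stand7 2103 (array([0.50843533, 0.13178613]), array([58.16807175, 79.51171875]), 20.8443546295166)
ferrule7 780 [0.5092 0.1291]
hole 147 [0.49409527 0.11720905 0.01136894] [0.51090674 0.14198828 0.03036665]
```

Request:
{"op": "drive_tool", "data": {
  "moves": [0,0,-0.003,0,0,0,0,-0.0008,-0.003,0,0,-1.5,0,-0.0008,-0.001,0,0,-1.5,0,-0.0008,0.001,0,0,-1.5,0,-0.0008,0.001,0,0,-1.5,0,-0.0008,0.001,0,0,-1.5]
}}

```text
time_s: 22.4
position: [0.511, 0.131, 0.2025]
orientation: [0.976, 0.22, 0.001, 0.0]
wrist_force: [-0.2, 0.3, 3.4]
opening: 0.329
grasp_force: 108.7
```

```bash
python3 -c "
from h import *
s=st()"
```

```text
t 22.4 pos [0.511  0.131  0.2025] q [ 0.187 -0.108  1.443 -0.     1.804  1.315]
R [[0.904, 0.428, 0.003], [0.428, -0.904, 0.0], [0.003, 0.001, -1.0]] F [-0.2  0.3  3.4] T [0.09 0.14 0.01] op 0.32942399339815165 108.6654488928616
```

Request:
{"op": "drive_tool", "data": {
  "moves": [0,0,-0.003,0,0,4,0,0,-0.001,0,0,4,0,0,0,0,0,4,0,0,0,0,0,4,0,0,0,0,0,4]
}}

```text
time_s: 22.82
position: [0.5109, 0.131, 0.2023]
orientation: [0.983, 0.186, 0.001, 0.0]
wrist_force: [-1.0, 0.9, 3.5]
opening: 0.333
grasp_force: 108.8
```

Request:
{"op": "drive_tool", "data": {
  "moves": [0,0,-0.003,0,0,-7,0,0,-0.002,0,0,-8,0,0,0,0,0,-8,0,0,0,0,0,-8,0,0,0,0,0,-8]
}}

```text
time_s: 23.23
position: [0.5109, 0.131, 0.2022]
orientation: [0.968, 0.253, 0.001, 0.0]
wrist_force: [0.1, 0.6, 5.3]
opening: 0.327
grasp_force: 108.7
```

```bash
python3 - <<'E'
from h import *
s=st(); A=R.from_quat(s["orientation"])
im,D=grab_frame('scene'); c=cam('scene'); np.savez('scene8.npz',im=im,D=D,K=c[0],p=c[1],R=c[2])
P=cloud(0,D,c); z=P[...,2]
# flange ring points: find ferrule bottom and flange band heights
r=np.hypot(P[...,0]-.51,P[...,1]-.131)
for h in np.arange(.07,.15,.004):
    m=(abs(z-h)<.002)&(r<.028); print(round(h,3),m.sum(),np.median(im[m],0) if m.sum() else '',P[m].mean(0).round(4) if m.sum() else '')
cv2.imwrite("pics/w8.png",cv2.resize(im[190:260,180:250],(600,600),interpolation=cv2.INTER_CUBIC))
E
```

```text
t 23.2333 pos [0.5109 0.131  0.2022] q [ 0.187 -0.108  1.444 -0.     1.804  1.247]
R [[0.872, 0.489, 0.002], [0.489, -0.872, 0.0], [0.002, 0.001, -1.0]] F [0.1 0.6 5.3] T [ 0.14  0.09 -0.06] op 0.3272848550258583 108.70234794449061
0.07 6 [ 46.5  71.5 102. ] [0.4837 0.124  0.0698]
0.074 3 [ 51.  78. 110.] [0.497  0.1251 0.0746]
0.078 11 [ 54.  82. 110.] [0.4994 0.1348 0.0786]
0.082 228 [ 64.5  92.  126. ] [0.5045 0.1347 0.0821]
0.086 32 [ 99.5 101.  103. ] [0.5052 0.1317 0.0858]
0.09 31 [ 98. 100. 103.] [0.5037 0.1325 0.0904]
0.094 23 [101. 102. 103.] [0.504  0.1324 0.0943]
0.098 27 [101. 102. 103.] [0.5042 0.1328 0.0979]
0.102 21 [101. 102. 103.] [0.5016 0.1323 0.1015]
0.106 1 [103. 104. 105.] [0.4982 0.1356 0.1041]
0.11 32 [103. 104. 106.] [0.497  0.1373 0.1097]
0.114 29 [ 85. 108. 119.] [0.495  0.134  0.1135]
0.118 46 [ 64. 109. 130.] [0.4974 0.1401 0.1181]
0.122 47 [ 62. 108. 131.] [0.4966 0.1402 0.1222]
0.126 42 [ 62.  109.5 131. ] [0.4962 0.1392 0.1262]
0.13 45 [ 62. 109. 132.] [0.4962 0.1383 0.1299]
0.134 44 [ 62. 109. 131.] [0.4962 0.1391 0.1339]
0.138 49 [ 63. 110. 132.] [0.4975 0.1402 0.1383]
0.142 54 [ 63. 110. 132.] [0.4964 0.1386 0.142 ]
0.146 47 [ 63. 110. 132.] [0.4967 0.1385 0.1462]
```

View pics/w8.png

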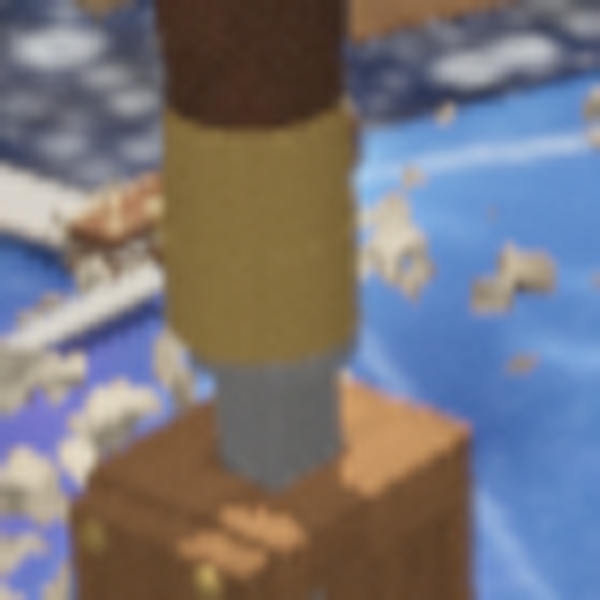

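```bash
python3 - <<'E'
from h import *
from scipy.optimize import least_squares
d=np.load("scene8.npz"); c=(d["K"],d["p"],d["R"]); P=cloud(0,d["D"],c); z=P[...,2]
r=np.hypot(P[...,0]-.508,P[...,1]-.132)
m=(z>.086)&(z<.104)&(r<.02); q=P[m][:,:2]; print(m.sum())
def sd(p):
    a=p[2]; l=(q-p[:2])@np.array([[np.cos(a),-np.sin(a)],[np.sin(a),np.cos(a)]]); return np.abs(l).max(1)-.010
for y0 in (0,10,20,30,40,50,60,70,80):
    f=least_squares(sd,[.51,.131,np.radians(y0)],loss='soft_l1',f_scale=.0005); print(y0,f.x[:2].round(4),np.degrees(f.x[2]).round(1),f.cost*1e6)
m=(z>.118)&(z<.15)&(r<.03); q2=P[m][:,:2]
f=least_squares(lambda p:np.hypot(*(q2-p).T)-.0215,[.51,.131],loss='soft_l1',f_scale=.001); print("ferrule",f.x.round(4))
m=(abs(z-.08)<.006)&(r<.07); print("stand",m.sum(),rect(P,m))
E
```

```text
116
0 [0.5103 0.1295] 18.0 17.08675222627694
10 [0.5103 0.1295] 18.0 17.087337116076085
20 [0.5103 0.1295] 18.0 17.086752471813913
30 [0.5103 0.1295] 18.0 17.086704229084603
40 [0.5103 0.1295] 18.0 17.08678941996551
50 [0.5103 0.1295] 18.0 17.086751915070103
60 [0.5103 0.1295] 18.0 17.086752502231842
70 [0.5103 0.1295] 108.0 17.086754176407606
80 [0.5103 0.1295] 108.0 17.086693153819848
ferrule [0.5118 0.1311]
stand 643 (array([0.51035458, 0.13203293]), array([61.16027069, 81.63539124]), 20.4041690826416)
```

Request:
{"op": "drive_tool", "data": {
  "moves": [0,0,-0.004,0,0,0,0.0005,-0.001,-0.003,0,0,3,0.0005,-0.001,0,0,0,3,0.0005,-0.001,0,0,0,3,0.0005,-0.001,0,0,0,3]
}}

```text
time_s: 23.7
position: [0.5108, 0.1321, 0.2023]
orientation: [0.974, 0.229, 0.001, 0.0]
wrist_force: [0.1, 0.2, 3.5]
opening: 0.329
grasp_force: 108.8
```

Request:
{"op": "drive_tool", "data": {
  "moves": [0,-0.001,0,0,0,0,0,-0.001,0,0,0,0,0,-0.001,0,0,0,0]
}}

```text
time_s: 23.95
position: [0.5104, 0.133, 0.2025]
orientation: [0.974, 0.228, 0.001, 0.0]
wrist_force: [-1.5, 1.1, 5.1]
opening: 0.327
grasp_force: 108.8
```

Request:
{"op": "drive_tool", "data": {
  "moves": [-0.001,0.001,0,0,0,0,-0.001,0.001,0,0,0,0,-0.001,0.001,0,0,0,0]
}}

```text
time_s: 24.2
position: [0.5101, 0.1316, 0.2027]
orientation: [0.974, 0.228, 0.002, 0.0]
wrist_force: [-0.2, 0.7, 4.0]
opening: 0.325
grasp_force: 108.7
```

```bash
python3 -c "
from h import *
s=st()"
```

```text
t 24.2 pos [0.5101 0.1316 0.2027] q [ 0.188 -0.111  1.445 -0.     1.804  1.299]
R [[0.896, 0.444, 0.003], [0.444, -0.896, 0.0], [0.003, 0.001, -1.0]] F [-0.2  0.7  4. ] T [0.19 0.03 0.02] op 0.3250609784892467 108.73777432367206
```

Request:
{"op": "drive_tool", "data": {
  "moves": [0,0,-0.01,0,0,0,0,0,-0.02,0,0,0,0,0,-0.03,0,0,0,0,0,-0.035,0,0,0,0,0,-0.035,0,0,0,0,0,-0.035,0,0,0,0,0,-0.035,0,0,0]
}}

```text
time_s: 24.78
position: [0.5097, 0.1316, 0.2368]
orientation: [0.974, 0.228, 0.001, 0.0]
wrist_force: [0.1, -1.1, -4.1]
opening: 0.329
grasp_force: 107.7
```

```bash
cat > shank.py <<'E'
from h import *
from scipy.optimize import least_squares
s=st(); A=R.from_quat(s["orientation"]); T=s["position"]; tx=A.as_matrix()[:,0]; print("tool x yaw",np.degrees(np.arctan2(tx[1],tx[0])).round(1))
c=cam('scene'); Ps=[];ims=[]
for i in range(5):
    im,D=grab_frame('scene'); P=cloud(0,D,c); Ps.append(P); ims.append(im)
P=np.concatenate(Ps,0); im=np.concatenate(ims,0); z=P[...,2]; r=np.hypot(P[...,0]-T[0],P[...,1]-T[1])
cz=T[2]-.101  # cutter origin
def fit(lo,hi):
    m=(z>lo)&(z<hi)&(r<.025); q=P[m][:,:2]
    def sd(p):
        a=p[2]; l=(q-p[:2])@np.array([[np.cos(a),-np.sin(a)],[np.sin(a),np.cos(a)]]); return np.abs(l).max(1)-.010
    f=min((least_squares(sd,[T[0],T[1],np.radians(y)],loss='soft_l1',f_scale=.0005) for y in (0,20,40,60)),key=lambda f:f.cost)
    print("shank",m.sum(),f.x[:2].round(4),np.degrees(f.x[2]).round(1)%90,"rms",np.sqrt(np.mean(f.fun**2)).round(5))
fit(cz-.024,cz-.003); fit(cz-.024,cz-.014); fit(cz-.014,cz-.003)
for a,b,R0 in [(.020,.045,.0215),(.02,.03,.0215),(.035,.045,.0215)]:
    m=(z>cz+.012+a)&(z<cz+.012+b)&(r<.03); q=P[m][:,:2]
    f=least_squares(lambda p:np.hypot(*(q-p).T)-R0,T[:2],loss='soft_l1',f_scale=.001); print("ferrule",m.sum(),f.x.round(4))
m=(abs(z-.08)<.005)&(r<.07); print("stand",m.sum(),rect(P,m),np.median(P[m],0))
np.savez("sc9.npz",im=np.mean(ims,0).astype(np.uint8))
E
python3 shank.py
```

```text
t 24.7833 pos [0.5097 0.1316 0.2368] q [ 0.188 -0.101  1.376 -0.     1.865  1.299]
R [[0.896, 0.444, 0.002], [0.444, -0.896, -0.0], [0.001, 0.001, -1.0]] F [ 0.1 -1.1 -4.1] T [0.02 0.02 0.02] op 0.3287051636807739 107.65642184531316
tool x yaw 26.4
shank 708 [0.5106 0.1299] 17.9 rms 0.0008
shank 351 [0.5107 0.1298] 18.7 rms 0.00081
shank 357 [0.5106 0.13  ] 17.7 rms 0.00078
ferrule 1594 [0.5111 0.1315]
ferrule 641 [0.5104 0.1318]
ferrule 637 [0.5118 0.1313]
stand 3421 (array([0.51024954, 0.13253629]), array([61.30721664, 81.7830658 ]), 20.67967987060547) [0.50254996 0.1399726  0.08152289]
```

Request:
{"op": "drive_tool", "data": {
  "moves": [0.0015,0,0.008,0,0,-2,0.0015,0,0.016,0,0,-2,0.0015,0,0.022,0,0,-2,0.0015,0,0.026,0,0,-2,0.0015,0,0.03,0,0,-2,0.0015,0,0.034,0,0,-2,0.0015,0,0.034,0,0,-2]
}}

```text
time_s: 25.62
position: [0.511, 0.1323, 0.2025]
orientation: [0.97, 0.245, 0.001, 0.0]
wrist_force: [0.2, 0.4, -4.6]
opening: 0.325
grasp_force: 107.7
```

```bash
python3 -c "
from h import *
s=st()"
```

```text
t 25.6167 pos [0.511  0.1323 0.2025] q [ 0.189 -0.106  1.441 -0.     1.805  1.265]
R [[0.88, 0.475, 0.001], [0.475, -0.88, -0.0], [0.001, 0.001, -1.0]] F [ 0.2  0.4 -4.6] T [ 0.09  0.02 -0.03] op 0.3248777625292658 107.74133929749951
```

Request:
{"op": "drive_tool", "data": {
  "moves": [0,0,0.003,0,0,0,0,0,0.006,0,0,0,0,0,0.009,0,0,0,0,0,0.012,0,0,0,0,0,0.012,0,0,0]
}}

```text
time_s: 26.03
position: [0.5111, 0.1323, 0.1906]
orientation: [0.97, 0.245, 0.001, 0.0]
wrist_force: [-1.3, 0.5, -4.1]
opening: 0.324
grasp_force: 107.8
```

Request:
{"op": "drive_tool", "data": {
  "moves": [0,0,0.003,0,0,0,0,0,0.006,0,0,0,0,0,0.009,0,0,0,0,0,0.01,0,0,0,0,0,0.01,0,0,0]
}}

```text
time_s: 26.45
position: [0.5118, 0.1318, 0.1821]
orientation: [0.97, 0.245, 0.002, 0.001]
wrist_force: [0.1, -1.8, -1.1]
opening: 0.325
grasp_force: 108.2
```

```bash
python3 -c "
from h import *
s=st()"
```

```text
t 26.45 pos [0.5118 0.1318 0.1821] q [ 0.189 -0.109  1.48  -0.002  1.767  1.265]
R [[0.88, 0.475, 0.004], [0.475, -0.88, -0.001], [0.003, 0.003, -1.0]] F [ 0.1 -1.8 -1.1] T [-0.45 -0.05  0.03] op 0.324924701731057 108.21318622212857
```

Request:
{"op": "drive_tool", "data": {
  "moves": [0,0,0.001,0,0,0,0,0,0.002,0,0,0,0,0,0.003,0,0,0,0,0,0.003,0,0,0]
}}

```text
time_s: 26.78
position: [0.5117, 0.1321, 0.179]
orientation: [0.97, 0.245, 0.002, 0.001]
wrist_force: [1.4, -2.6, 3.3]
opening: 0.326
grasp_force: 108.6
```

```bash
python3 -c "
from h import *
s=st()"
```

```text
t 26.7833 pos [0.5117 0.1321 0.179 ] q [ 1.890e-01 -1.090e-01  1.486e+00 -1.000e-03  1.761e+00  1.265e+00]
R [[0.88, 0.475, 0.004], [0.475, -0.88, -0.0], [0.003, 0.002, -1.0]] F [ 1.4 -2.6  3.3] T [-0.57 -0.11  0.  ] op 0.32622438336748943 108.64637356018648
```

Request:
{"op": "drive_tool", "data": {
  "moves": [0,0,-0.002,0,0,0,0,0,-0.003,0,0,0,0,0,-0.003,0,0,0,0,0,-0.003,0,0,0]
}}

```text
time_s: 27.12
position: [0.5115, 0.1323, 0.1816]
orientation: [0.97, 0.245, 0.001, 0.0]
wrist_force: [0.2, -1.7, 2.7]
opening: 0.33
grasp_force: 108.6
```

Request:
{"op": "drive_tool", "data": {
  "moves": [0,0,0,0,0,0,0,0,0,0,0,0,0,0,0,0,0,0,0,0,0,0,0,0,0,0,0,0,0,0,0,0,0,0,0,0],
  "jaw": 0
}}

```text
time_s: 27.62
position: [0.5113, 0.1324, 0.1813]
orientation: [0.969, 0.245, 0.001, 0.0]
wrist_force: [0.1, 0.9, -0.6]
opening: 1.002
grasp_force: 0.0
```

```bash
python3 -c "
from h import *
s=st()"
```

```text
t 27.6167 pos [0.5113 0.1324 0.1813] q [ 0.189 -0.109  1.481 -0.     1.767  1.265]
R [[0.88, 0.475, 0.002], [0.475, -0.88, 0.0], [0.002, 0.001, -1.0]] F [ 0.1  0.9 -0.6] T [ 0.    0.02 -0.01] op 1.0016036755461881 0.0
```

Request:
{"op": "drive_tool", "data": {
  "moves": [0,0,-0.03,0,0,0,0,0,-0.06,0,0,0,0,0,-0.1,0,0,0,0,0,-0.14,0,0,0,0,0,-0.15,0,0,0,0,0,-0.15,0,0,0,0,0,-0.15,0,0,0]
}}

```text
time_s: 28.2
position: [0.5113, 0.1324, 0.3321]
orientation: [0.97, 0.245, 0.002, 0.0]
wrist_force: [-0.5, 0.7, -0.6]
opening: 0.998
grasp_force: 0.0
```

```bash
cat > chk.py <<'E'
from h import *
from scipy.optimize import least_squares
st()
for n in ["wrist","scene","top"]:
    c=cam(n); im,D=grab_frame(n); P=cloud(0,D,c); z=P[...,2]; r=np.hypot(P[...,0]-.51,P[...,1]-.132)
    m=r<.014; zz=z[m]; zz=zz[~np.isnan(zz)]; print(n,"grip top z pct",np.percentile(zz,[50,90,97]).round(4))
    b=(r<.045)&(abs(z-.08)<.01); print(" board z",np.median(z[b]).round(4),b.sum())
    for lo,hi in [(.118,.128),(.13,.14),(.2,.22)]:
        m=(z>lo)&(z<hi)&(r<.03); q=P[m][:,:2]
        if len(q)>20:
            f=least_squares(lambda p:np.hypot(*(q-p).T)-.0215,[.51,.132],loss='soft_l1',f_scale=.001); print(" ",lo,len(q),f.x.round(4))
    for k,C in [("flat",(.588,-.1375)),("vee",(.5954,-.2055))]:
        rr=np.hypot(P[...,0]-C[0],P[...,1]-C[1]); t=(z>.122)&(z<.135)&(rr<.015)
        if t.sum()>5: print(" ",k,np.median(P[t],0).round(4))
    if n=="scene": cv2.imwrite("pics/w9.png",cv2.resize(im[110:290,160:370],(700,600),interpolation=cv2.INTER_CUBIC))
E
python3 chk.py
```

```text
t 28.2 pos [0.5113 0.1324 0.3321] q [ 0.189 -0.046  1.151 -0.     2.032  1.265]
R [[0.88, 0.475, 0.004], [0.475, -0.88, 0.0], [0.004, 0.002, -1.0]] F [-0.5  0.7 -0.6] T [-0.    0.03 -0.03] op 0.997776442984545 0.0
wrist grip top z pct [0.4292 0.434  0.4347]
 board z 0.0803 1398
  0.118 102 [0.5096 0.1314]
  0.13 87 [0.5087 0.1304]
  0.2 247 [0.5086 0.1279]
  flat [ 0.5874 -0.135   0.1262]
scene grip top z pct [0.2184 0.4649 0.4746]
 board z 0.0813 711
  0.118 123 [0.5127 0.1312]
  0.13 114 [0.5141 0.1302]
  0.2 253 [0.5162 0.125 ]
  flat [ 0.5864 -0.1357  0.1261]
  vee [ 0.5953 -0.2023  0.1268]
top grip top z pct [0.734  0.7352 0.7357]
 board z 0.0805 540
  0.118 34 [0.5116 0.1328]
  0.13 28 [0.5126 0.1335]
  0.2 65 [0.5118 0.1343]
  flat [ 0.5881 -0.1363  0.1274]
  vee [ 0.5957 -0.2036  0.127 ]
```

View pics/w9.png

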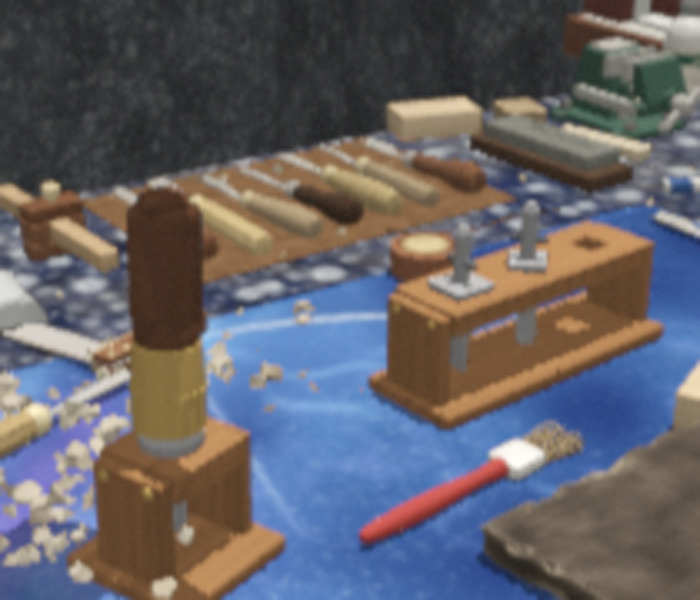

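```bash
cat > ax.py <<'E'
from h import *
from scipy.optimize import least_squares
al=[]
for n in ["wrist","scene","top"]*2:
    c=cam(n); im,D=grab_frame(n); P=cloud(0,D,c); z=P[...,2]; r=np.hypot(P[...,0]-.51,P[...,1]-.132)
    m=(r<.035)&(z>.2)&(z<.26); Q=P[m]; print(n,"top z",np.percentile(Q[:,2],[80,95,99]).round(4), "apex xy",np.median(Q[Q[:,2]>np.percentile(Q[:,2],80)],0).round(4))
    m=(z>.105)&(z<.14)&(r<.032); q=P[m]; gray=(im[m].max(1).astype(int)-im[m].min(1)<25); print("  brass/gray z", np.percentile(q[~gray][:,2],[1,5]).round(4), gray.sum())
    g=(r<.032)&(z>.082)&(z<.11); G=P[g]; gg=(im[g].max(1).astype(int)-im[g].min(1)<25); print("  flange z",np.percentile(G[gg][:,2],[5,50,95]).round(4) if gg.sum()>5 else gg.sum())
    m=(z>.112)&(z<.142)&(r<.032); q=P[m]
    f=least_squares(lambda p:np.hypot(*(q[:,:2]-p[:2]-np.outer(q[:,2]-.12,p[2:])).T)-.0215,[.51,.132,0,0],loss='soft_l1',f_scale=.0007); print("  axis",f.x.round(4),len(q))
E
python3 ax.py
```

```text
wrist top z [0.2303 0.2312 0.2319] apex xy [0.511  0.1298 0.2308]
  brass/gray z [0.1061 0.1077] 0
  flange z 0
  axis [ 0.5098  0.1316 -0.0725 -0.0831] 245
scene top z [0.2271 0.2313 0.2323] apex xy [0.5074 0.1322 0.2303]
  brass/gray z [0.1052 0.107 ] 13
  flange z [0.0836 0.0873 0.1008]
  axis [ 0.5129  0.1311  0.0956 -0.0648] 347
top top z [0.2302 0.2321 0.2327] apex xy [0.5112 0.1302 0.2313]
  brass/gray z [0.106  0.1073] 1
  flange z 0
  axis [0.5114 0.1326 0.0795 0.049 ] 78
wrist top z [0.2303 0.2312 0.2319] apex xy [0.5115 0.13   0.2308]
  brass/gray z [0.1059 0.1084] 0
  flange z 0
  axis [ 0.5098  0.1316 -0.0747 -0.0794] 240
scene top z [0.2269 0.2315 0.2322] apex xy [0.5073 0.1324 0.2304]
  brass/gray z [0.1057 0.1069] 15
  flange z [0.0833 0.0874 0.1023]
  axis [ 0.513   0.1311  0.0831 -0.0585] 352
top top z [0.2305 0.2321 0.2332] apex xy [0.511  0.13   0.2314]
  brass/gray z [0.1055 0.1087] 1
  flange z 0
  axis [0.5115 0.1328 0.076  0.0354] 79
```

```bash
python3 - <<'E'
from h import *
for f in ["w1","top"]:
    d=np.load(f+".npz"); c=(d["K"],d["p"],d["R"]) if f=="w1" else cam("top"); P=cloud(0,d["D"],c); z=P[...,2]; r=np.hypot(P[...,0]-.51,P[...,1]-.132)
    m=(r<.035)&(z>.2)&(z<.26); print(f,np.percentile(P[m][:,2],[80,95,99]).round(4))
st()
E
```

```text
w1 [0.2299 0.2311 0.2318]
top [0.2302 0.232  0.2334]
t 28.65 pos [0.5108 0.1323 0.3309] q [ 0.189 -0.045  1.153 -0.     2.032  1.265]
R [[0.88, 0.475, 0.002], [0.475, -0.88, -0.0], [0.002, 0.001, -1.0]] F [-0.3 -0.2 -0.2] T [-0.02 -0.03  0.03] op 0.9992479561981699 0.0
```

Top height equals the starting locked-and-home height, so the gouge is home and locked.

```bash
python3 -c "
from h import *
print(robot.finish_job())"
```

```text
the job is handed in; nothing more can be done
None
```

I handed the job in, and the reply gave no verdict: the flat cutter is home in the rack's free place, and the gouge is locked in the handle and home in the stand, its top at the same height as at the start. The vee cutter was not touched and shows no visible change.

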